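Go / no-go check of a fruit corer's guide bore

ROBOT

A 7-joint arm with a two-finger parallel gripper is mounted at the origin on the work surface. World frame = base frame: x ahead of the robot, y to its left, z up, the work surface at z = 0. Lengths are in m, angles in rad, forces in N, time in s.
With the tool pointing down it reaches from about 0.4 to 0.85 m from the base axis. Payload 4.5 kg.
Tool frame: the origin (TCP) lies on the centre line of the jaws, within the pads' length; the fingertips stand ahead of it and the grasp point (between the pads) lies 6 mm ahead of it (r.tcp_to_tips is the x of the fingertips in the tool frame, in m); x points along the fingers, y is the direction in which the jaws open and shut, and the axes are right-handed (so a half turn about x gives the same grasp; the last joint's range is limited). The gripper opens to 88 mm and grips with 3 to 60 N. Pads are 18 mm wide; open, the fingers measure 123 mm over their backs; the gripper's body (75 mm by 187 mm) begins 45 mm behind the grasp point.
Start: joints at [-1.257, 0.689, -0.195, 1.565, 0.157, 0.902, -0.215], TCP at [0.173, 0.601, 0.235] pointing down, gripper open.
Joint ranges: [-3.01, 3.01], [-0.46, 2.08], [-1.47, 1.51], [0.13, 2.56], [-1, 4.14], [0.04, 2.09], [-2.66, 2.66]. Speed limits (rad/s): [2.57, 2.57, 3.14, 3.14, 3.14, 3.14, 3.14].

INTERFACE

Orientations are given as a unit quaternion [x, y, z, w].
In Python, from plant import r gives the robot as it stands.
- The arm moves only by the tool play_rows, never from a script. Its argument "targets" is a list of rows, each a list of 3 entries, a list of its own where there are three numbers: the turn, a rotation vector about the world's x, y, z in rad, then the shift along the world's x, y, z in units of 40 mm (1.0 is 40 mm), then the closure in counts, from 0 (fully open) to 255 (shut). A call has 1 to 5 rows; each row shifts and turns the commanded pose from where the row before left it; what a row does not reach is not made up. A row lasts 1/10 s, in which the tool goes at most 50 mm and 8.59 degrees, less where a joint would pass 70% of its speed; a pose out of reach is approached as far as the arm can. A call is refused whole if a number of a shift passes 1 or a number of a turn 0.15, either way. A call with a gripper value outside its range is refused whole. The fingers move at their own pace and stop on an object; "newtons" is the grip in N (left out, the last holds). Time passes only in rows, so rows that do not move let the fingers close. It gives the time, the measured TCP pose, the force and the opening at its end, in the units of the state.
- r.get_state(): the state, without advancing time (a new reading comes with each control period).
- r.snapshot(name): name is "side" or "top"; returns a dict with "color" (480x640x3 uint8, red, green, blue), "fx", "fy", "cx", "cy" (pixels), "cam_to_world" (4x4, takes a point from camera to world coordinates). Camera axes: x right, y up, looking along -z (the intrinsics and any distortion apply to the point x, -y, -z); pixel columns grow to the right and rows downward; lengths in m; the calibration is good to about 2 mm. A picture is of the moment at which its call begins. There is no depth.
- r.finish_job(): hands the job in, once; it reports no verdict.
The state is a dict: "clock": time; "q": joint angles; "qd": joint speeds; "joint_torque": joint torques, N m; "tool_pos": TCP position; "eef_rot": TCP orientation; "contact_force": force on the tool from outside, world axes, zero at the start; "moment": the same for the moment, N m; "opening": opening from 0.0 (shut) to 1.0 (fully open).
Only numpy, scipy, OpenCV 4.12 (cv2) and the standard library are available. Lean on these libraries where they do the work, as an engineer would, in place of code of your own. Each camera call takes 0.05 s, during which the arm holds its last target.

TASK

Check the sloping guide bore of the fruit-coring rig with the double-ended plug gauge: push its long, thinner go end in until the collar meets the block, draw it out, then turn the gauge round and press the short, thicker no-go end squarely and gently against the bore mouth for a moment to confirm that it is refused. Finally lay the gauge gently back in its cradle, either way round, handle down between the flared cheeks of both saddles, and let go. Leave the tray, beaker and bottle where they stand.

Things in the scene. Friction and masses are not known exactly. Their poses are not given: they have to be found in the camera images.
- gauge_center (a point): Middle of the loose bare-metal plug gauge, on its long axis; the place to grip. Own x runs along the gauge to the go end. Square handle 24 x 24 mm (faces square to own y and z), 88 mm between two round collars (36 mm diameter, 6 mm thick, outer faces 50 mm from the middle). Starts lying level in the cradle, this point 57 mm above the bench, go end to the cradle's +x.
- gauge_go_tip (a point): Centre of the end face of the go end, 95 mm from the gauge's middle along its own +x. The go end is 26 mm in diameter and stands 45 mm out from its collar; its last 6 mm taper to 18 mm.
- gauge_nogo_tip (a point): Centre of the end face of the no-go end, 72 mm from the gauge's middle along its own -x. The no-go end is 33 mm in diameter, stands 22 mm out from its collar and is square-ended.
- bore_mouth (a point): Centre of the upper mouth of the bore in the rig's guide block (fixed), 125 mm above the bench. Own z points out of the bore along its axis, 35 degrees above level, heading away from the robot and to its right (+x, -y; it varies); own y is level. The bore is 29 mm in diameter and runs straight through the block, 45 mm deep (-z). The go end slips in with 1.5 mm to spare all round; the no-go end cannot enter.
- cradle_seat (a point): Where the gauge's middle lies when the gauge rests in the cradle, 57 mm above the bench. Own x runs along the gauge's lie, level; z is up. The saddles' floors are 12 mm lower; 48 mm along x between the saddles are free for the fingers. The handle may lie up to 12 mm off along x before a collar rides on a saddle.
- rig: Fruit-coring rig (fixed), below 160 mm high; origin on the bench straight below the bore mouth, x along the heading of the bore's outward axis. Steel base plate 190 x 130 mm, x from -150 to +40; two upright cheeks carry the guide block; a small white fruit nest (below 70 mm) stands at x -140 to -60.
- guide_block: Steel block with the bore, fixed to the rig; origin and axes are those of the bore mouth. Its sloping face round the mouth is 60 mm (own x, + is downhill) by 64 mm (own y), and it is 45 mm thick along -z.
- gauge: The whole plug gauge, 167 mm long, about 0.4 kg; its origin and axes are those of its middle point.
- cradle: Grey plastic gauge cradle (fixed), base 110 x 75 x 12 mm; origin on the bench below its middle, x along the gauge's lie. Two saddles, 8 mm thick, centred at x -28 and +28, floors 45 mm above the bench; their cheeks lean out 25 degrees, about 34 mm apart at the floor and 58 mm at the top, 67 mm above the bench.
- tomato_tray: Aluminium tray of tomatoes (bystander, loose), 160 x 280 mm, 50 mm high; origin at the centre of its underside.
- beaker: Glass beaker (bystander, loose), 84 mm diameter, 110 mm high; origin at the centre of its underside.
- wash_bottle: White bottle (bystander, loose), 72 mm diameter, 190 mm high; origin at the centre of its underside.
Things that resemble listed ones, but are neither listed nor needed, are in the scene too. Of the things shaped like the gauge, the aluminium one is meant.

How it is judged:
By the outcome, as a careful person would: the job done as asked, in the order asked, and still so for the second after the job is handed in, with the robot touching nothing.
It also fails if it takes over 67 s, if anything falls off the work surface, if the arm or the gripper's body presses on something with over 40 N, if the wrist force passes 120 N, or if a joint passes its speed limit or range.

## Working session

There is one attempt and no reset: what is moved stays moved. The work goes in short steps, Python scripts to look and compute and a tool call to move; the robot and the scene stay as the last step left them, time stands still between calls to the robot, and variables do not carry over. Pictures are saved under pics/ and viewed, and the job is handed in when it is done.

Besides the shell and the picture viewer there is one more tool, called after ">>>" as name([rows], argument=value, ...), one row to a line, values as JSON. play_rows: Moves the arm, as the interface text tells. Its arguments: {"type":"object","properties":{"targets":{"type":"array","items":{"type":"array"}},"newtons":{"type":"number"}},"required":["targets"]}

```bash
ls; mkdir -p pics
python3 - <<'E'
from plant import r
import cv2
s=r.get_state(); print(s); print(r.tcp_to_tips)
for n in("side","top"):
    d=r.snapshot(n); cv2.imwrite(f"pics/{n}0.png",d["color"][:,:,::-1]); print(n,{k:v for k,v in d.items() if k!="color"})
E
```

```text
pics
{'clock': 0.0, 'q': array([-1.25721179,  0.68996357, -0.19455853,  1.56632964,  0.15728962,
        0.90251781, -0.21508006]), 'qd': array([-1.10393435e-03,  6.70718600e-04, -2.92623463e-04,  2.36233063e-04,
        1.07775433e-03, -2.31280194e-03,  1.18099397e-05]), 'joint_torque': array([ 1.46269100e-03, -5.27564228e+01, -1.26670808e+00, -1.53426486e+01,
       -5.26559679e-02,  6.49519177e-03,  1.65873062e-04]), 'tool_pos': array([0.17243993, 0.6000771 , 0.23462775]), 'eef_rot': array([ 0.09790776,  0.70025977, -0.09919367,  0.70015066]), 'contact_force': array([-0.5499346 , -0.38565974,  0.31010166]), 'moment': array([-0.03909286, -0.02125066, -0.00909443]), 'opening': 0.9996961622887974}
0.025
side {'fx': 491.735699965846, 'fy': 491.735699965846, 'cx': 321.3800724610672, 'cy': 236.0189711757435, 'cam_to_world': array([[-0.95841724,  0.16440429, -0.23325442,  0.33886247],
       [-0.28509231, -0.58770388,  0.75718328,  0.87540909],
       [-0.01260035,  0.79219655,  0.61013593,  0.78623841],
       [ 0.        ,  0.        ,  0.        ,  1.        ]])}
top {'fx': 462.87754159792615, 'fy': 462.87754159792615, 'cx': 319.8130391154169, 'cy': 247.33643078328308, 'cam_to_world': array([[-0.1404012 ,  0.96988972, -0.19900111,  0.40159201],
       [-0.9900852 , -0.13841482,  0.02392976,  0.02141179],
       [-0.00433548,  0.20038782,  0.97970706,  1.11314401],
       [ 0.        ,  0.        ,  0.        ,  1.        ]])}
```

View pics/side0.png

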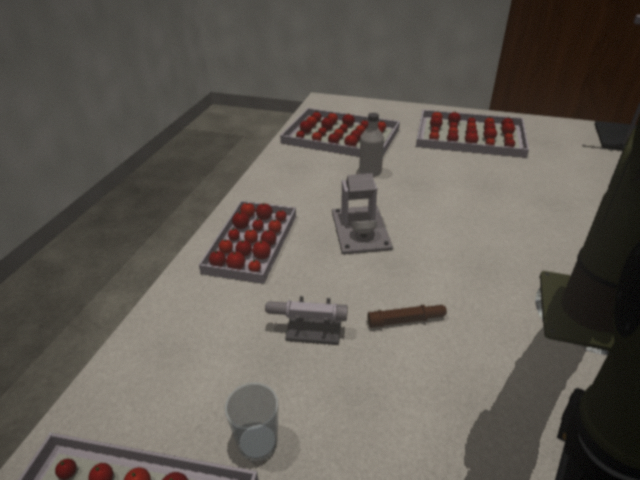

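View pics/top0.png

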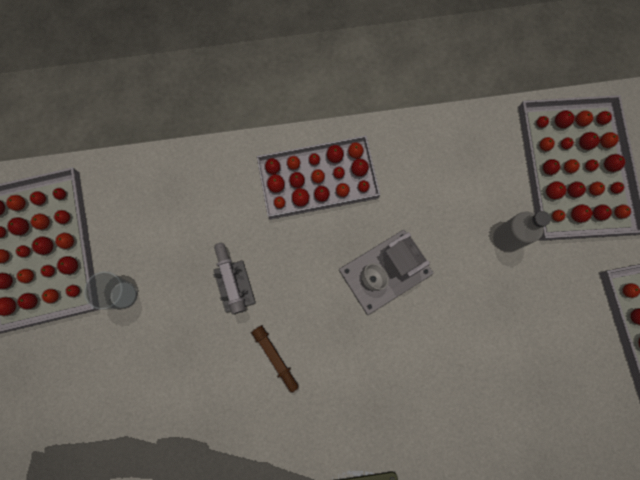

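The side view shows the aluminium gauge in its cradle at about (305,310), the rig at (360,215) and the brown decoy at (405,315). In the top view the gauge runs from (220,246) to (238,312), and the rig's block is at about (405,255). I'll zoom in next.

Run:
```python
import cv2,numpy as np
s=cv2.imread("pics/side0.png");t=cv2.imread("pics/top0.png")
f=lambda im,x,y,w,h,k:cv2.convertScaleAbs(cv2.resize(im[y:y+h,x:x+w],None,fx=k,fy=k,interpolation=cv2.INTER_CUBIC),alpha=1.6)
cv2.imwrite("pics/c1.png",np.hstack([f(s,255,285,100,65,4),f(s,320,165,100,65,4)][:2]))
cv2.imwrite("pics/c2.png",np.hstack([f(t,190,230,100,100,4),f(t,335,225,100,100,4)]))
```

```text
(no output)
```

View pics/c1.png

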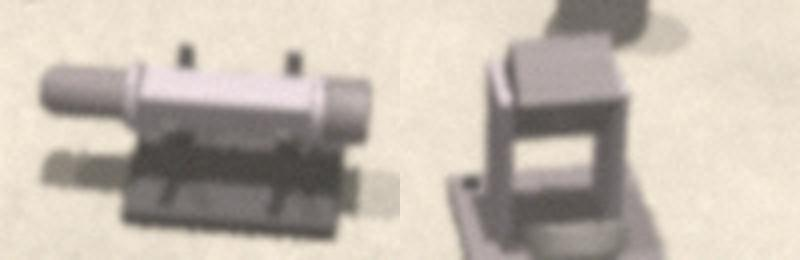

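View pics/c2.png

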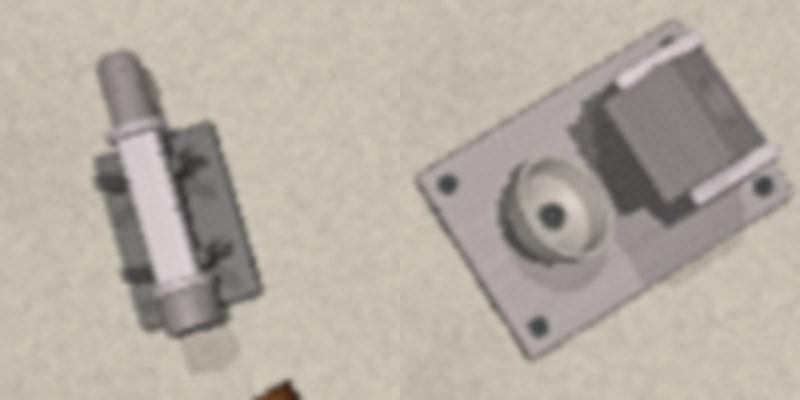

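The crops show the gauge handle's bright top face, the two collars, the rig's base plate with its four corners, and the bore as a faint dark ellipse near top-view pixel (414,249). Next I'll measure all of these.

```bash
cat > h.py <<'E'
import numpy as np,cv2,pickle
from plant import r
from scipy.spatial.transform import Rotation as R
def ray(d,p):
    p=np.atleast_2d(np.array(p,float))
    v=np.stack([(p[:,0]-d["cx"])/d["fx"],-(p[:,1]-d["cy"])/d["fy"],-np.ones(len(p))],1)
    M=d["cam_to_world"]; return M[:3,3],v@M[:3,:3].T
def onz(d,p,z):
    o,v=ray(d,p); return o+v*((z-o[2])/v[:,2])[:,None]
def proj(d,P):
    M=d["cam_to_world"];c=(np.atleast_2d(P)-M[:3,3])@M[:3,:3]
    return np.stack([d["cx"]+d["fx"]*c[:,0]/-c[:,2],d["cy"]-d["fy"]*c[:,1]/-c[:,2]],1)
E
python3 - <<'E'
from h import *
d={n:r.snapshot(n) for n in("side","top")}
pickle.dump(d,open("d0.pkl","wb"))
t=d["top"]
c=t["color"].astype(int)
for p in [(400,300),(355,280),(425,300),(373,262),(405,262),(232,285),(255,290),(300,300),(222,255),(415,245)]:
    print(p,c[p[1],p[0]])
E
python3 - <<'E'
from h import *
d=pickle.load(open("d0.pkl","rb"))["top"]
im=d["color"].astype(np.float32)
m=(im[:,:,2]/(im[:,:,0]+1)); print(m[300,300],m[280,355],m[285,232],m[290,255])
cv2.imwrite("pics/m.png",cv2.resize(np.clip((m[220:330,180:450]-.7)*500,0,255).astype(np.uint8),None,fx=2.9,fy=2.9))
E
```

```text
(400, 300) [123 118 110]
(355, 280) [111 105 105]
(425, 300) [125 120 111]
(373, 262) [111 105 103]
(405, 262) [83 78 78]
(232, 285) [136 129 130]
(255, 290) [127 121 112]
(300, 300) [122 117 109]
(222, 255) [96 91 89]
(415, 245) [75 71 71]
0.88617885 0.9375 0.9489051 0.875
```

View pics/m.png

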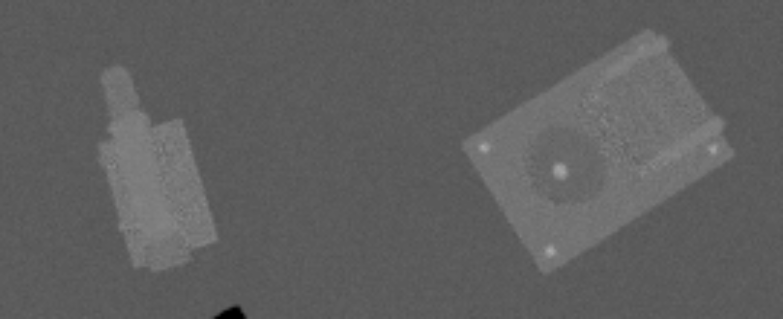

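The colour ratio image separates the gauge and cradle, with contour x about 215–255, and the rig plate, x about 339–433, from the bench. I'll fit their edges.

Run:
```python
from h import *
D=pickle.load(open("d0.pkl","rb"));d=D["top"]
im=d["color"].astype(np.float32)
m=cv2.GaussianBlur(im[:,:,2]/(im[:,:,0]+1),(3,3),0)
mm=(m>.911).astype(np.uint8)
mm=cv2.morphologyEx(cv2.resize((cv2.resize(m,None,fx=4,fy=4,interpolation=cv2.INTER_CUBIC)>.911).astype(np.uint8),None,fx=1,fy=1),cv2.MORPH_OPEN,np.ones((5,5)))
cs,_=cv2.findContours(mm,cv2.RETR_EXTERNAL,cv2.CHAIN_APPROX_NONE)
def near(x,y): return [((c[:,0]+.5)/4-.5) for c in cs if cv2.pointPolygonTest(c,(x*4.,y*4.),False)>0 and cv2.contourArea(c)>2000][0]
rig=near(355,285);cr=near(245,290)
box=cv2.boxPoints(cv2.minAreaRect(rig.astype(np.float32)));print("rig box",box)
# corners approx (clean edges)
def line(c,a,b,tol=1.5):
    a=np.array(a,float);b=np.array(b,float);u=(b-a)/np.hypot(*(b-a));n=np.array([-u[1],u[0]])
    for tl in(tol*2,tol,tol*.6):
        s=(c-a)@u;e=(c-a)@n
        k=(s>.1*np.hypot(*(b-a)))&(s<.9*np.hypot(*(b-a)))&(abs(e)<tl)
        v=cv2.fitLine(c[k].astype(np.float32),cv2.DIST_HUBER,0,.01,.01).ravel()
        L=np.hypot(*(b-a));p=v[2:].astype(float);w=v[:2]*np.sign(v[:2]@u);
        a=p+w*((a-p)@w);b=a+w*L;u=w;n=np.array([-u[1],u[0]])
    print("line n",k.sum());return p,w
def X(l,m): 
    s=np.linalg.solve(np.stack([l[1],-m[1]],1),m[0]-l[0]);return l[0]+l[1]*s[0]
W=(180,220);g=lambda x,y:(x/2.9+W[0],y/2.9+W[1])
A,B,C,E_=g(463,145),g(545,273),g(733,153),g(650,30)
l1=line(rig,A,B);l2=line(rig,B,C);l3=line(rig,A,g(600,60))
print("corner A,B",X(l1,l3),X(l1,l2))
pA,pB=X(l1,l3),X(l1,l2)
for z in(0.006,.008,.010,.012,.015):
    P=onz(d,[pA,pB],z);print(z,"width",np.linalg.norm(P[0]-P[1]),P.round(4)[:,:2].tolist())
z=.010
P=onz(d,[pA,pB,pB+l2[1]*50,pA+l3[1]*50],z)
for a,b in((0,1),(1,2),(0,3)): v=P[b]-P[a];print("dir deg",np.degrees(np.arctan2(v[1],v[0])))
pickle.dump((rig,cr),open("cont.pkl","wb"))
# far corner along l2
s=(rig-pB)@l2[1];k=np.argmax(s);print("far pt",rig[k],onz(d,[rig[k]],z),np.linalg.norm(onz(d,[rig[k]],z)-P[1]))
```

```text
rig box [[338.088   269.08673]
 [406.59247 225.7537 ]
 [435.65753 271.7021 ]
 [367.15308 315.03513]]
line n 141
line n 210
line n 153
corner A,B [338.44420839 269.09285609] [367.37498495 314.44577769]
0.006 width 0.12806085256087008 [[0.567, -0.0427], [0.4498, -0.0944]]
0.008 width 0.1278295170673467 [[0.5667, -0.0426], [0.4497, -0.0942]]
0.01 width 0.12759818157382333 [[0.5664, -0.0425], [0.4496, -0.094]]
0.012 width 0.12736684608029997 [[0.5661, -0.0423], [0.4496, -0.0938]]
0.015 width 0.12701984284001494 [[0.5656, -0.0422], [0.4494, -0.0935]]
dir deg -156.1672090232613
dir deg -66.24848966071237
dir deg -66.4426995271711
far pt [429.125 261.375] [[ 0.55410431 -0.26202688  0.01      ]] 0.19784145682398158
```

Run:
```python
from h import *
D=pickle.load(open("d0.pkl","rb"));d=D["top"];rig,cr=pickle.load(open("cont.pkl","rb"))
th=np.radians(-66.3);h=np.array([np.cos(th),np.sin(th),0]);y=np.array([-h[1],h[0],0]);o=np.array([.5678,-.2045,0])
a=np.cos(np.radians(35))*h+np.array([0,0,np.sin(np.radians(35))]);M=o+[0,0,.125]
by=y; bx=np.cross(by,a);print("bx(down?)",bx)
pts={"plate":[o+h*x+y*w+[0,0,.01] for x,w in((-.15,-.065),(-.15,.065),(.04,.065),(.04,-.065))],
"face":[M+bx*x+by*w for x,w in((-.03,-.032),(-.03,.032),(.03,.032),(.03,-.032))],
"back":[M-a*.045+bx*x+by*w for x,w in((-.03,-.032),(-.03,.032),(.03,.032),(.03,-.032))],
"bore":[M+.0145*(bx*np.cos(q)+by*np.sin(q)) for q in np.linspace(0,6.28,24)]}
for n,(x0,y0,w,hh) in {"top":(330,220,110,100),"side":(320,165,80,100)}.items():
    k=6;im=D[n]["color"][:,:,::-1];v=cv2.convertScaleAbs(cv2.resize(im[y0:y0+hh,x0:x0+w],None,fx=k,fy=k,interpolation=cv2.INTER_CUBIC),alpha=1.6)
    for kk,col in zip(pts,((0,0,255),(0,255,0),(255,0,0),(0,255,255))):
        q=(proj(D[n],pts[kk])-[x0,y0]+.5)*k
        cv2.polylines(v,[np.round(q).astype(np.int32)],True,col,1)
    cv2.imwrite(f"pics/ov_{n}.png",v)
```

```text
bx(down?) [ 0.23054777 -0.52520249 -0.81915204]
```

View pics/ov_top.png

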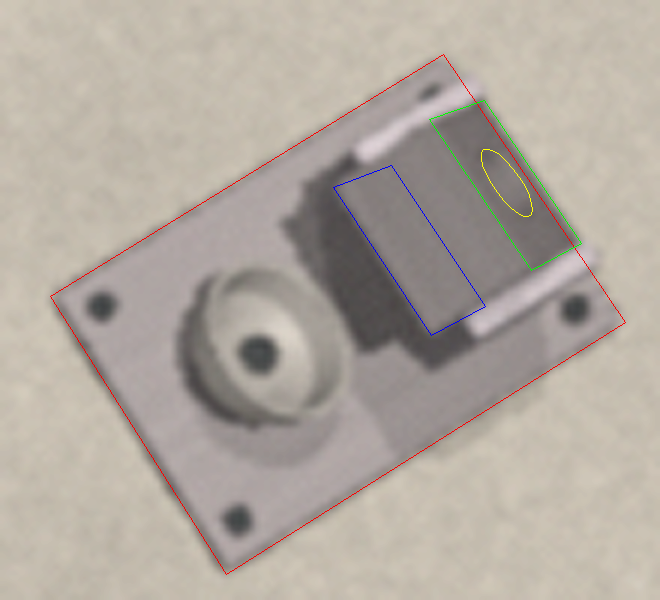

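View pics/ov_side.png

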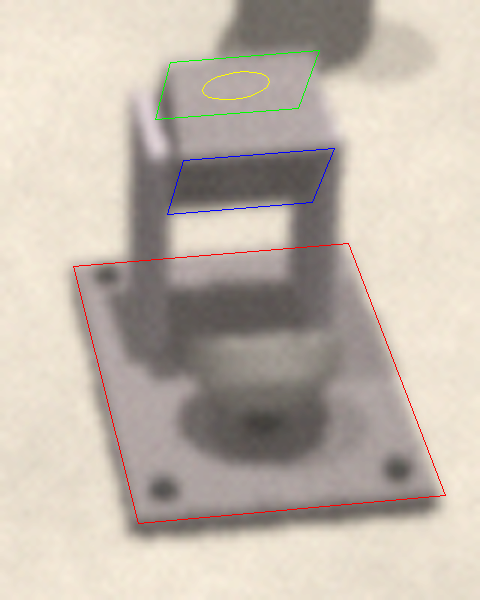

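The overlay from the top fit matches the plate, block and bore mouth in the top view. In the side view it sits about 1 px too far right and 1 px too high, roughly 2 mm, which is within the stated calibration. I'll quantify that shift and measure the gauge in both views.

Run:
```python
from h import *
D=pickle.load(open("d0.pkl","rb"))
for n,(x0,y0,w,hh),k in (("side",(255,285,105,65),7),("top",(195,230,75,95),6),("side",(320,165,80,100),6)):
    im=D[n]["color"].astype(np.float32);m=cv2.GaussianBlur(im[:,:,2]/(im[:,:,0]+1),(3,3),0)
    v=np.clip((cv2.resize(m[y0:y0+hh,x0:x0+w],None,fx=k,fy=k,interpolation=cv2.INTER_CUBIC)-.83)*1500,0,255).astype(np.uint8)
    g=cv2.convertScaleAbs(cv2.resize(D[n]["color"][y0:y0+hh,x0:x0+w,::-1],None,fx=k,fy=k,interpolation=cv2.INTER_CUBIC),alpha=1.6)
    cv2.imwrite(f"pics/z_{n}{x0}.png",g);cv2.imwrite(f"pics/zm_{n}{x0}.png",v)
    print(n,x0,[m[a,b] for a,b in((180,330),(290,260))])
```

```text
side 255 [np.float32(0.8832163), np.float32(0.8764522)]
top 195 [np.float32(0.9510416), np.float32(0.88234687)]
side 320 [np.float32(0.8832163), np.float32(0.8764522)]
```

View pics/z_side255.png

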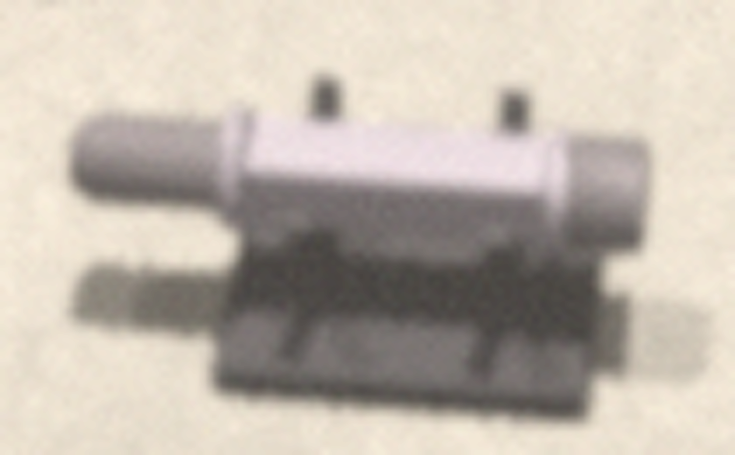

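View pics/z_top195.png

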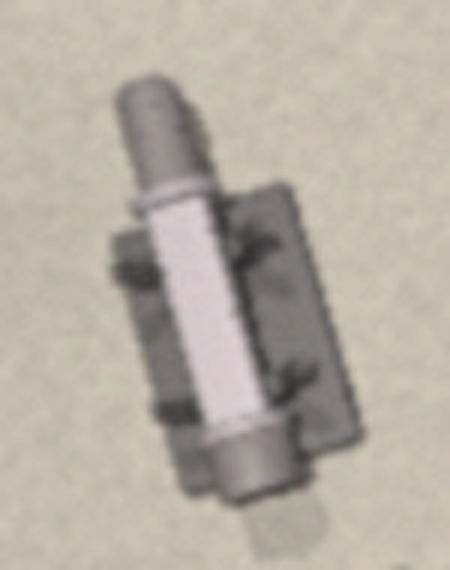

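View pics/zm_side320.png

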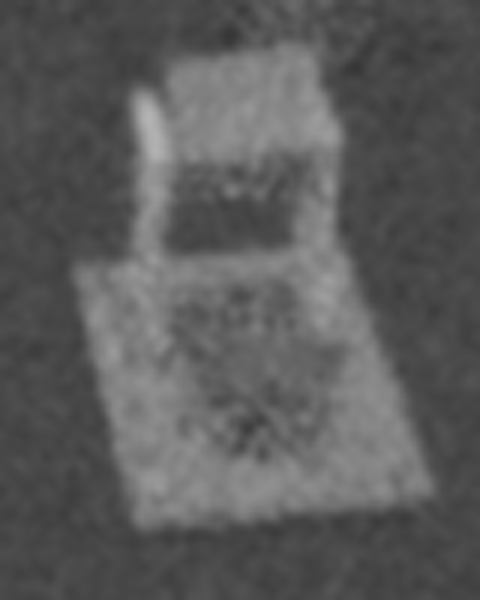

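The gauge handle's bright top face is clear in both crops, from (195,320) to (260,400) in the top crop. I'll threshold it and cast rays onto z = 69 mm. I'll also fit the side-view plate edges.

Run:
```python
from h import *
D=pickle.load(open("d0.pkl","rb"))
th=np.radians(-66.3)
for n,(x0,y0,w,hh),T in (("top",(195,230,75,95),118),("side",(255,285,105,65),122)):
    k=6;im=cv2.GaussianBlur(D[n]["color"][:,:,0].astype(np.float32),(3,3),0)
    rat=cv2.GaussianBlur(D[n]["color"][:,:,2].astype(np.float32)/D[n]["color"][:,:,0],(3,3),0)
    up=lambda q:cv2.resize(q[y0:y0+hh,x0:x0+w],None,fx=k,fy=k,interpolation=cv2.INTER_CUBIC)
    m=((up(im)>T)&(up(rat)>.915)).astype(np.uint8);m=cv2.morphologyEx(m,cv2.MORPH_OPEN,np.ones((25,25)))
    cs,_=cv2.findContours(m,0,1);c=max(cs,key=cv2.contourArea)
    b=cv2.boxPoints(cv2.minAreaRect(c));bp=(b+.5)/k-.5+[x0,y0]
    P=onz(D[n],bp,.069);L=[np.linalg.norm(P[i]-P[(i+1)%4]) for i in range(4)]
    i=np.argmax(L);v=P[(i+1)%4]-P[i];v*=np.sign(v[0])
    print(n,cv2.contourArea(c)/36,"bright max",up(im).max(),"center",P.mean(0).round(4),"L",np.round(L,4),"deg",np.degrees(np.arctan2(v[1],v[0])))
    M=cv2.moments(m,True);ce=np.array([M["m10"]/M["m00"],M["m01"]/M["m00"]]);print(" centroid",onz(D[n],[(ce+.5)/k-.5+[x0,y0]],.069).round(4))
# side plate
d=D["side"]
im=d["color"].astype(np.float32);m=cv2.GaussianBlur(im[:,:,2]/(im[:,:,0]+1),(5,5),0)
k=6;x0,y0=320,165
q={}
for nm,a,b in (("L",(85,300),(130,500)),("R",(360,290),(430,480)),("B",(150,522),(420,495))):
    # scan across edge
    a=np.array(a,float)/k+[x0,y0]-.5;b=np.array(b,float)/k+[x0,y0]-.5;u=(b-a)/np.hypot(*(b-a));nn=np.array([-u[1],u[0]])
    pts=[]
    for s in np.linspace(0,1,40):
        p=a+(b-a)*s;tt=np.linspace(-3,3,61);xy=(p+tt[:,None]*nn).astype(np.float32)
        v=cv2.remap(m,xy[:,:1],xy[:,1:],cv2.INTER_LINEAR).ravel()-.911
        z=np.where(np.diff(np.sign(v))!=0)[0]
        if len(z)==1: pts.append(xy[z[0]])
    l=cv2.fitLine(np.array(pts),cv2.DIST_HUBER,0,.01,.01).ravel();q[nm]=(l[2:].astype(float),l[:2].astype(float));print(nm,len(pts))
def X(l,m):
    s=np.linalg.solve(np.stack([l[1],-m[1]],1),m[0]-l[0]);return l[0]+l[1]*s[0]
pA,pB=X(q["L"],q["B"]),X(q["R"],q["B"])
print(pA,pB)
sg=lambda w:w*np.sign(-w[1])
P=onz(d,[pA,pB,pA+sg(q["L"][1])*30,pB+sg(q["R"][1])*30],.01)
print(P.round(4).tolist(),"w",np.linalg.norm(P[0]-P[1]))
for i,j in((0,1),(0,2),(1,3)):
    v=P[j]-P[i];print(np.degrees(np.arctan2(v[1],v[0])))
h=np.array([np.cos(th),np.sin(th),0])
print("origin side (bias .0012)",(P[0]+P[1])/2+h*.1488)
```

```text
top 299.8888888888889 bright max 136.53625 center [0.5629 0.2114 0.069 ] L [0.0196 0.0885 0.0193 0.0884] deg 10.127417086736951
 centroid [[0.5628 0.2113 0.069 ]]
side 380.4861111111111 bright max 154.38399 center [0.5674 0.2132 0.069 ] L [0.0236 0.1022 0.0233 0.1003] deg 10.620122380532054
 centroid [[0.5663 0.2131 0.069 ]]
L 40
R 40
B 37
[343.02659291 250.68982831] [390.79319365 246.20065629]
[[0.5667, -0.0451, 0.01], [0.4557, -0.0947, 0.01], [0.617, -0.1589, 0.01], [0.5046, -0.2071, 0.01]] w 0.12158162355551046
-155.90098131102621
-66.17135211472488
-66.47249426796725
origin side (bias .0012) [ 0.57098722 -0.20614614  0.01      ]<stdin>:6: RuntimeWarning: divide by zero encountered in divide
```

Run:
```python
from h import *
s=r.get_state();M=R.from_quat(s["eef_rot"]).as_matrix();print(M.round(3))
print("tool y deg",np.degrees(np.arctan2(M[1,1],M[0,1])))
```

```text
[[-0.     0.276  0.961]
 [-0.001  0.961 -0.276]
 [-1.    -0.001  0.   ]]
tool y deg 73.97257636816164
```

>>> play_rows([
  [[0, 0, -0.15], [0.54, -0.54, 0], 0],
  [[0, 0, -0.15], [0.54, -0.54, 0], 0],
  [[0, 0, -0.15], [0.54, -0.54, 0], 0],
  [[0, 0, -0.15], [0.54, -0.54, 0], 0],
  [[0, 0, -0.15], [0.54, -0.54, 0], 0],
], newtons=40)

```text
clock: 0.7
tool_pos: [0.2813, 0.4917, 0.2354]
eef_rot: [0.35, 0.614, -0.35, 0.614]
contact_force: [-0.2, -0.0, -0.5]
opening: 1.0
```

>>> play_rows([
  [[0, 0, -0.15], [0.54, -0.54, 0], 0],
  [[0, 0, -0.15], [0.54, -0.54, 0], 0],
  [[0, 0, -0.15], [0.54, -0.54, 0], 0],
  [[0, 0, -0.15], [0.54, -0.54, 0], 0],
  [[0, 0, -0.15], [0.54, -0.54, 0], 0],
])

```text
clock: 1.2
tool_pos: [0.3892, 0.3838, 0.2354]
eef_rot: [-0.551, -0.444, 0.551, -0.443]
contact_force: [-0.6, 0.8, -0.5]
opening: 1.0
```

>>> play_rows([
  [[0, 0, -0.15], [0.54, -0.54, 0], 0],
  [[0, 0, -0.15], [0.54, -0.54, 0], 0],
  [[0, 0, -0.15], [0.54, -0.54, 0], 0],
  [[0, 0, -0.15], [0.54, -0.54, 0], 0],
  [[0, 0, -0.15], [0.54, -0.54, 0], 0],
])

```text
clock: 1.7
tool_pos: [0.4971, 0.276, 0.2354]
eef_rot: [-0.675, -0.211, 0.675, -0.211]
contact_force: [1.0, -0.5, -0.3]
opening: 0.999
```

>>> play_rows([
  [[0, 0, -0.15], [0.54, -0.54, -0.3], 0],
  [[0, 0, -0.15], [0.54, -0.54, -0.3], 0],
  [[0, 0, -0.134], [0.54, -0.54, -0.3], 0],
])

```text
clock: 2.0
tool_pos: [0.562, 0.2114, 0.1989]
eef_rot: [-0.704, -0.061, 0.704, -0.061]
contact_force: [0.9, 0.0, -0.9]
opening: 1.002
```

```bash
cat >> h.py <<'E'
def st():
    s=r.get_state();M=R.from_quat(s["eef_rot"]).as_matrix()
    print("t",round(s["clock"],2),"q",s["q"].round(2),"p",s["tool_pos"].round(4),"x",M[:,0].round(3),"y",M[:,1].round(3),"F",s["contact_force"].round(1),"m",s["moment"].round(2),"op",round(s["opening"],3))
    return s,M
E
python3 - <<'E'
from h import *
s,M=st();print(np.degrees(np.arctan2(M[1,1],M[0,1])))
E
```

```text
t 2.0 q [-0.71  0.75  0.5   1.7  -0.47  0.81 -1.39] p [0.562  0.2114 0.1989] x [-0.  0. -1.] y [ 0.172 -0.985 -0.   ] F [ 0.9  0.  -0.9] m [0.03 0.17 0.  ] op 1.002
-80.11269396715656
```

```bash
cat >> h.py <<'E'
def shot(tag,crops):
    D={n:r.snapshot(n) for n in crops};pickle.dump(D,open(f"{tag}.pkl","wb"))
    L=[]
    for n,(x0,y0,w,hh,k) in crops.items():
        L.append(cv2.convertScaleAbs(cv2.resize(D[n]["color"][y0:y0+hh,x0:x0+w,::-1],None,fx=k,fy=k,interpolation=cv2.INTER_CUBIC),alpha=1.6))
    H=max(l.shape[0] for l in L);L=[cv2.copyMakeBorder(l,0,H-l.shape[0],0,0,0) for l in L]
    v=np.hstack(L);print(v.shape);cv2.imwrite(f"pics/{tag}.png",v);return D
E
python3 - <<'E'
from h import *
shot("a1",{"side":(220,220,160,150,2.5),"top":(160,200,160,150,2.5)})
E
```

```text
(375, 800, 3)
```

View pics/a1.png

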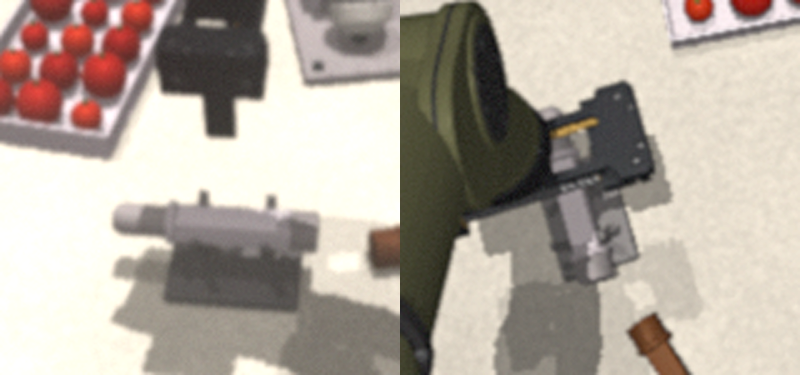

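Run:
```python
from h import *
D=pickle.load(open("a1.pkl","rb"))
# finger on +y side: tips at z=.199-.025, y offset +.05 along tool y
for P in ([.562-.0085,.2114+.05,.174],[.562-.0085,.2114+.05,.199],[.5645,.212,.069],[.5628,.2113,.069]):
    for n,o in(("side",(220,220)),("top",(160,200))): print(n,P,((proj(D[n],[P])-o)*2.5).round(0))
```

```text
side [0.5535000000000001, 0.2614, 0.174] [[222. 163.]]
top [0.5535000000000001, 0.2614, 0.174] [[ 87. 209.]]
side [0.5535000000000001, 0.2614, 0.199] [[221. 137.]]
top [0.5535000000000001, 0.2614, 0.199] [[ 79. 205.]]
side [0.5645, 0.212, 0.069] [[231. 215.]]
top [0.5645, 0.212, 0.069] [[172. 204.]]
side [0.5628, 0.2113, 0.069] [[233. 215.]]
top [0.5628, 0.2113, 0.069] [[172. 206.]]
```

```bash
python3 - <<'E'
from h import *
D=pickle.load(open("a1.pkl","rb"))
T=np.array([.562,.2114,.1989]);ty=np.array([.172,-.985,0]);tx=np.array([0,0,-1.]);tz=np.cross(tx,ty)
for nm,o in {"nearbody":-.0935,"nearoutfinger":-.061,"nearin":-.044,"farin":.044,"farout":.061}.items():
    for x in(-.039,.0,.025):
        P=T+ty*o+tx*x;print(nm,x,((proj(D["side"],[P])-(220,220))*2.5).round(0),((proj(D["top"],[P])-(160,200))*2.5+[400,0]).round(0))
E
python3 -c "
import cv2,pickle
D=pickle.load(open('a1.pkl','rb'))
for n,(x,y,w,h) in {'side':(220,140,180,180),'top':(120,130,220,180)}.items():
    cv2.imwrite(f'pics/a1{n}.png',cv2.convertScaleAbs(cv2.resize(D[n]['color'][y:y+h,x:x+w,::-1],None,fx=3,fy=3),alpha=1.8))"
```

```text
nearbody -0.039 [[211. 137.]] [[410. 216.]]
nearbody 0.0 [[212. 179.]] [[427. 222.]]
nearbody 0.025 [[214. 205.]] [[437. 226.]]
nearoutfinger -0.039 [[217. 105.]] [[452. 203.]]
nearoutfinger 0.0 [[219. 147.]] [[466. 209.]]
nearoutfinger 0.025 [[220. 173.]] [[475. 213.]]
nearin -0.039 [[221.  89.]] [[473. 196.]]
nearin 0.0 [[222. 131.]] [[487. 203.]]
nearin 0.025 [[223. 157.]] [[495. 207.]]
farin -0.039 [[237.  14.]] [[584. 161.]]
farin 0.0 [[238.  55.]] [[593. 169.]]
farin 0.025 [[238.  80.]] [[599. 174.]]
farout -0.039 [[240.   1.]] [[606. 154.]]
farout 0.0 [[241.  42.]] [[614. 163.]]
farout 0.025 [[241.  67.]] [[619. 168.]]
```

View pics/a1side.png

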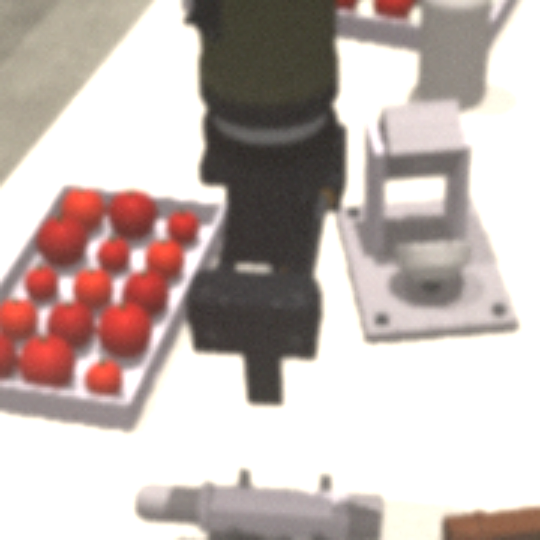

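View pics/a1top.png

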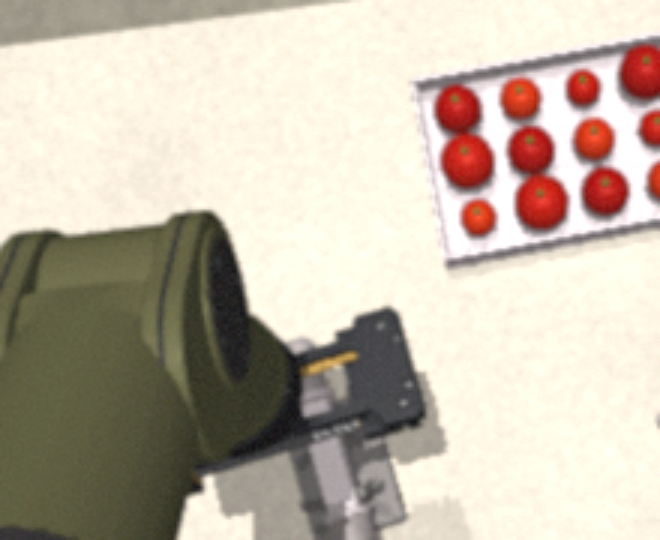

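The gripper is above the gauge. The near fingertip shows at side pixel (308,274), but I predicted row 283–289. The column agrees. I'll lower part way and check again.

>>> play_rows([
  [[0, 0, 0], [0.06, 0, -0.5], 0],
  [[0, 0, 0], [0, 0, -0.5], 0],
  [[0, 0, 0], [0, 0, -0.5], 0],
  [[0, 0, 0], [0, 0, -0.5], 0],
])

```text
clock: 2.5
tool_pos: [0.5632, 0.2131, 0.1188]
eef_rot: [-0.704, -0.064, 0.704, -0.063]
contact_force: [0.0, 0.5, 0.6]
opening: 1.0
```

Run:
```python
from h import *
s,M=st()
D=shot("a2",{"side":(230,200,160,160,4)})
T=s["tool_pos"]
for o in(-.0935,-.061,-.044):
  for x in(-.06,-.039,0,.025): print(o,x,((proj(D["side"],[T+M[:,1]*o+M[:,0]*x])-(230,200)+.5)*4).round(0))
```

```text
t 2.5 q [-0.67  0.86  0.42  1.75 -0.54  0.65 -1.33] p [0.5632 0.2131 0.1188] x [-0.     0.001 -1.   ] y [ 0.179 -0.984 -0.001] F [0.  0.5 0.6] m [-0.    0.14 -0.03] op 1.0
(640, 640, 3)
-0.0935 -0.06 [[301. 405.]]
-0.0935 -0.039 [[303. 439.]]
-0.0935 0 [[306. 499.]]
-0.0935 0.025 [[307. 537.]]
-0.061 -0.06 [[311. 353.]]
-0.061 -0.039 [[312. 387.]]
-0.061 0 [[315. 447.]]
-0.061 0.025 [[317. 484.]]
-0.044 -0.06 [[316. 327.]]
-0.044 -0.039 [[317. 361.]]
-0.044 0 [[320. 421.]]
-0.044 0.025 [[321. 458.]]
```

View pics/a2.png

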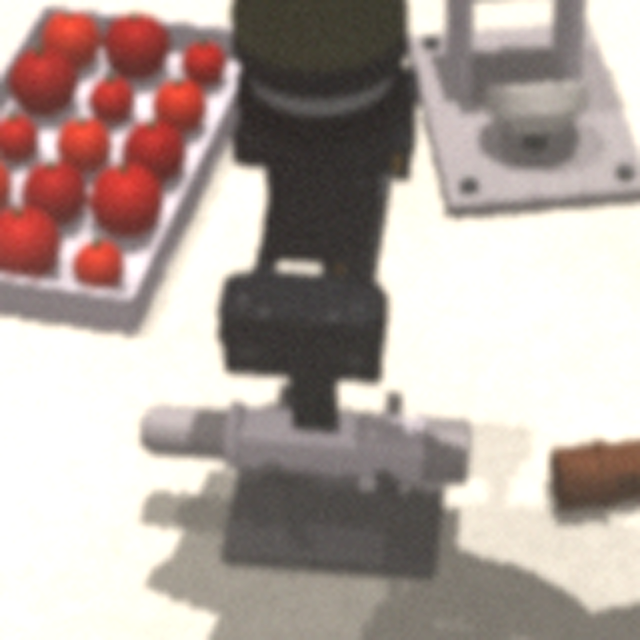

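The tip sits about 8 px higher than predicted again, so the fingers may be higher than I calculated. Any error there is in the safe direction. I'll go down to TCP z = 63 mm and look before closing.

>>> play_rows([
  [[0, 0, 0], [0.03, -0.02, -0.35], 0],
  [[0, 0, 0], [0, 0, -0.35], 0],
  [[0, 0, 0], [0, 0, -0.35], 0],
  [[0, 0, 0], [0, 0, -0.35], 0],
])

```text
clock: 2.95
tool_pos: [0.565, 0.2113, 0.0626]
eef_rot: [0.704, 0.063, -0.704, 0.063]
contact_force: [0.2, 0.5, -0.1]
opening: 0.998
```

Run:
```python
from h import *
s,M=st()
D=shot("a3",{"side":(230,220,120,130,4),"top":(180,200,80,130,4)})
T=s["tool_pos"]
for o in(-.0935,-.061,-.044):
  for x in(-.06,-.039,0,.025): print(o,x,((proj(D["side"],[T+M[:,1]*o+M[:,0]*x])-(230,220)+.5)*4).round(0))
```

```text
t 2.95 q [-0.63  0.94  0.36  1.77 -0.58  0.54 -1.3 ] p [0.565  0.2113 0.0626] x [ 0.  0. -1.] y [ 0.177 -0.984 -0.   ] F [ 0.2  0.5 -0.1] m [-0.    0.16  0.03] op 0.998
(520, 800, 3)
-0.0935 -0.06 [[302. 410.]]
-0.0935 -0.039 [[304. 441.]]
-0.0935 0 [[306. 498.]]
-0.0935 0.025 [[308. 532.]]
-0.061 -0.06 [[312. 358.]]
-0.061 -0.039 [[313. 389.]]
-0.061 0 [[316. 445.]]
-0.061 0.025 [[317. 479.]]
-0.044 -0.06 [[317. 332.]]
-0.044 -0.039 [[318. 363.]]
-0.044 0 [[320. 419.]]
-0.044 0.025 [[321. 453.]]
```

View pics/a3.png

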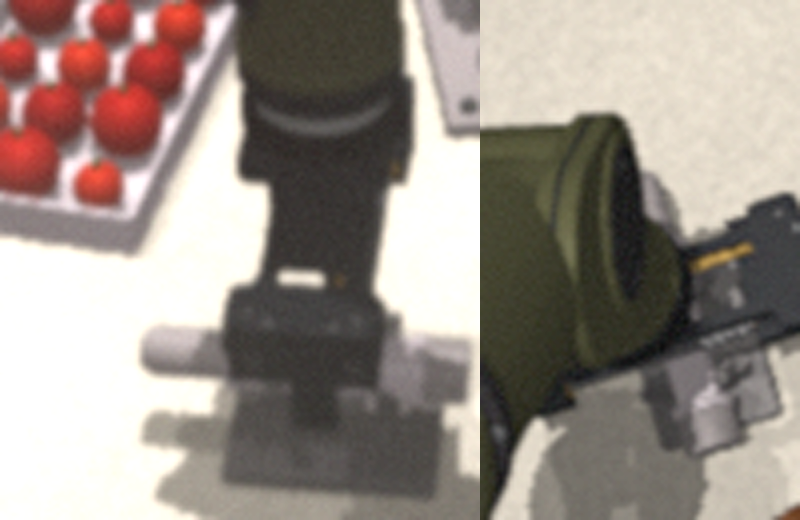

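>>> play_rows([
  [[0, 0, 0], [0, 0, 0], 255],
  [[0, 0, 0], [0, 0, 0], 255],
  [[0, 0, 0], [0, 0, 0], 255],
  [[0, 0, 0], [0, 0, 0], 255],
  [[0, 0, 0], [0, 0, 0], 255],
], newtons=15)

```text
clock: 3.55
tool_pos: [0.5652, 0.2112, 0.0638]
eef_rot: [0.705, 0.063, -0.704, 0.063]
contact_force: [1.3, -0.1, -0.8]
opening: 0.569
```

Run:
```python
from h import *
s,M=st()
D=shot("a4",{"side":(230,220,120,130,4),"top":(180,200,80,130,4)})
T=s["tool_pos"]
for o in(-.0295,-.012):
  for x in(-.06,-.039,0,.025): print(o,x,((proj(D["side"],[T+M[:,1]*o+M[:,0]*x])-(230,220)+.5)*4).round(0))
```

```text
t 3.55 q [-0.63  0.94  0.36  1.77 -0.58  0.54 -1.3 ] p [0.5652 0.2112 0.0638] x [ 0.001  0.    -1.   ] y [ 0.177 -0.984 -0.   ] F [ 1.3 -0.1 -0.8] m [-0.09  0.11 -0.  ] op 0.569
(520, 800, 3)
-0.0295 -0.06 [[320. 308.]]
-0.0295 -0.039 [[322. 339.]]
-0.0295 0 [[324. 395.]]
-0.0295 0.025 [[325. 429.]]
-0.012 -0.06 [[325. 282.]]
-0.012 -0.039 [[326. 314.]]
-0.012 0 [[328. 369.]]
-0.012 0.025 [[329. 403.]]
```

View pics/a4.png

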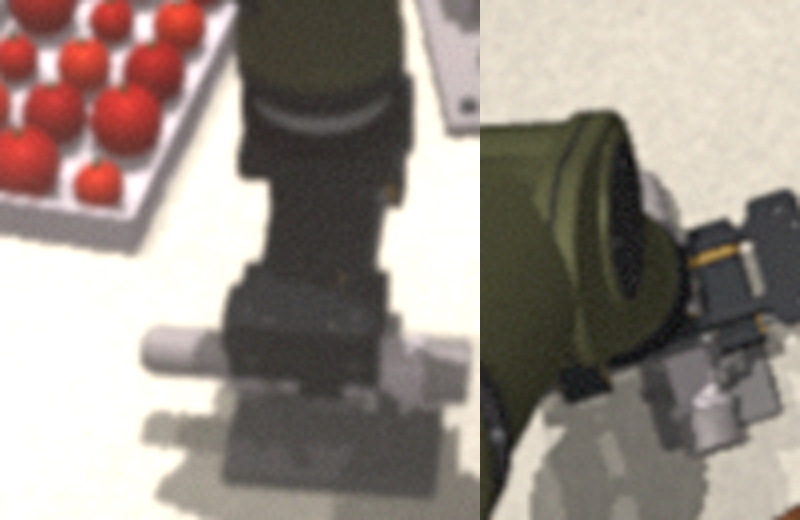

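>>> play_rows([
  [[0, 0, 0], [0, 0, 0], 255],
  [[0, 0, 0], [0, 0, 0], 255],
  [[0, 0, 0], [0, 0, 0], 255],
  [[0, 0, 0], [0, 0, 0], 255],
  [[0, 0, 0], [0, 0, 0], 255],
], newtons=15)

```text
clock: 4.15
tool_pos: [0.5649, 0.2113, 0.0635]
eef_rot: [-0.704, -0.063, 0.704, -0.063]
contact_force: [-0.6, 0.0, -0.2]
opening: 0.264
```

Run:
```python
from h import *
s,M=st()
D=shot("a5",{"side":(230,220,120,130,4),"top":(180,200,80,130,4)})
```

```text
t 4.15 q [-0.63  0.94  0.36  1.77 -0.58  0.54 -1.3 ] p [0.5649 0.2113 0.0635] x [-0.  0. -1.] y [ 0.177 -0.984 -0.   ] F [-0.6  0.  -0.2] m [ 0.09  0.24 -0.  ] op 0.264
(520, 800, 3)
```

View pics/a5.png

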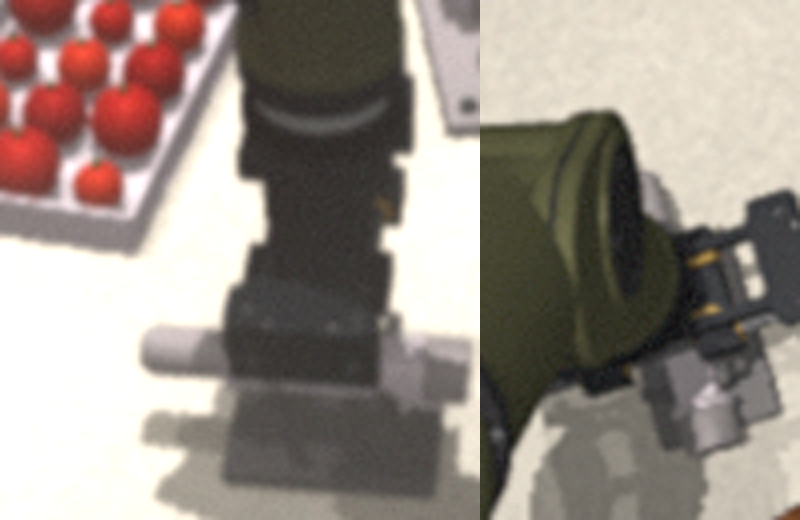

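>>> play_rows([
  [[0, 0, 0], [0, 0, 0], 255],
  [[0, 0, 0], [0, 0, 0], 255],
  [[0, 0, 0], [0, 0, 0.2], 255],
  [[0, 0, 0], [0, 0, 0.4], 255],
  [[0, 0, 0], [0, 0, 0.6], 255],
], newtons=50)

```text
clock: 4.75
tool_pos: [0.5633, 0.2105, 0.1106]
eef_rot: [-0.703, -0.062, 0.706, -0.063]
contact_force: [-0.6, -0.6, -3.4]
opening: 0.251
```

Run:
```python
from h import *
s,M=st()
D=shot("a6",{"side":(230,190,120,150,4),"top":(180,200,80,130,4)})
d=pickle.load(open("d0.pkl","rb"))["top"];print("bottle base",onz(d,[(505,243)],0),"cap",onz(d,[(542,218)],.19))
```

```text
t 4.75 q [-0.66  0.87  0.41  1.76 -0.54  0.64 -1.33] p [0.5633 0.2105 0.1106] x [-0.004 -0.002 -1.   ] y [ 0.177 -0.984  0.001] F [-0.6 -0.6 -3.4] m [-0.05  0.15 -0.01] op 0.251
(600, 800, 3)
bottle base [[ 0.57422433 -0.45738197  0.        ]] cap [[ 0.58551519 -0.46246179  0.19      ]]
```

View pics/a6.png

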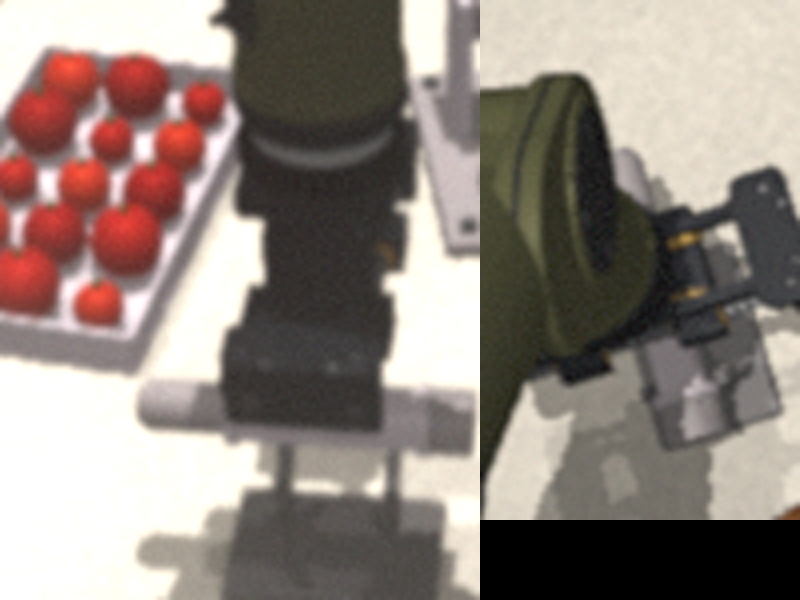

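The gauge is off its saddles and held level, with about 3.4 N of weight on the wrist. Next I'll carry it over the rig while yawing +103.5°.

>>> play_rows([
  [[0, 0, 0.15], [0, -0.4, 0.8], 255],
  [[0, 0, 0.15], [0, -0.6, 0.8], 255],
  [[0, 0, 0.15], [0, -0.6, 0.8], 255],
  [[0, 0, 0.15], [0, -0.7, 0.8], 255],
  [[0, 0, 0.15], [0, -0.7, 0.8], 255],
])

```text
clock: 5.35
tool_pos: [0.564, 0.0899, 0.2714]
eef_rot: [-0.631, -0.318, 0.632, -0.318]
contact_force: [0.5, -0.4, -5.2]
opening: 0.249
```

>>> play_rows([
  [[0, 0, 0.15], [0.1, -0.8, 0], 255],
  [[0, 0, 0.15], [0.1, -0.8, 0], 255],
  [[0, 0, 0.15], [0.1, -0.8, 0], 255],
  [[0, 0, 0.15], [0.1, -0.8, 0], 255],
  [[0, 0, 0.15], [0.1, -0.8, 0], 255],
])

```text
clock: 5.85
tool_pos: [0.5841, -0.0703, 0.27]
eef_rot: [0.47, 0.528, -0.471, 0.527]
contact_force: [0.4, -0.1, -4.1]
opening: 0.247
```

>>> play_rows([
  [[0, 0, 0.15], [0.1, -0.8, 0], 255],
  [[0, 0, 0.15], [0.1, -0.8, 0], 255],
  [[0, 0, 0.006], [0.1, -0.8, 0], 255],
  [[-0.055, -0.025, 0], [0.1, -0.8, 0], 255],
  [[-0.112, -0.049, 0], [0.1, -0.8, 0], 255],
])

```text
clock: 6.35
tool_pos: [0.604, -0.234, 0.2699]
eef_rot: [0.35, 0.534, -0.423, 0.643]
contact_force: [-0.0, -0.5, -5.5]
opening: 0.249
```

>>> play_rows([
  [[-0.112, -0.049, 0], [0, -0.5, 0], 255],
  [[-0.112, -0.049, 0], [0, -0.4, 0], 255],
  [[-0.112, -0.049, 0], [0, -0.4, 0], 255],
  [[-0.057, -0.025, 0], [0, -0.26, 0], 255],
  [[0, 0, 0], [0, 0, 0], 255],
])

```text
clock: 6.85
tool_pos: [0.6029, -0.2892, 0.2683]
eef_rot: [0.251, 0.389, -0.485, 0.742]
contact_force: [0.4, 0.7, -4.4]
opening: 0.251
```

Run:
```python
from h import *
s,M=st();print(M[:,2])
D=shot("b1",{"side":(300,80,110,150,4),"top":(345,170,90,150,4)})
```

```text
t 6.85 q [-0.17  0.67  0.51  1.87  0.55  0.35  0.11] p [ 0.6029 -0.2892  0.2683] x [ 0.226 -0.525 -0.82 ] y [ 0.915  0.403 -0.006] F [ 0.4  0.7 -4.4] m [0.96 0.53 0.  ] op 0.251
[ 0.33406051 -0.74940572  0.57165955]
(600, 800, 3)
```

View pics/b1.png

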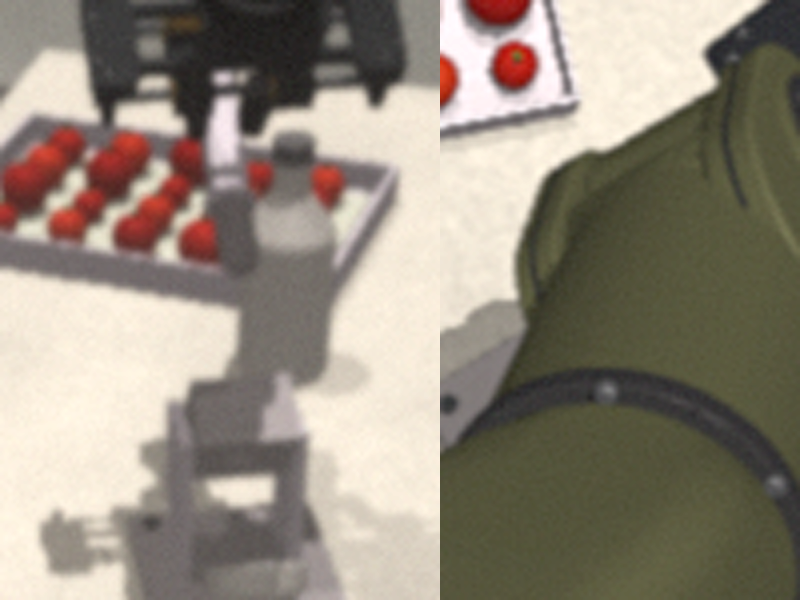

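```bash
cat >> h.py <<'E'
def ov(tag,D,s,M,crops,sgn=-1):
    G=s["tool_pos"]+.006*M[:,0];g=sgn*M[:,2];u,w=M[:,0],M[:,1]
    th=np.linspace(0,2*np.pi,33)
    for n,(x0,y0,W,H,k) in crops.items():
        v=cv2.convertScaleAbs(cv2.resize(D[n]["color"][y0:y0+H,x0:x0+W,::-1],None,fx=k,fy=k,interpolation=cv2.INTER_CUBIC),alpha=1.6)
        for l,rad,c in((.095,.009,(0,0,255)),(.089,.013,(0,0,255)),(.050,.018,(0,255,0)),(.044,.018,(0,255,0)),(-.05,.018,(255,0,0)),(-.072,.0165,(255,0,0))):
            P=G+g*l+rad*(np.cos(th)[:,None]*u+np.sin(th)[:,None]*w)
            cv2.polylines(v,[np.round((proj(D[n],P)-[x0,y0]+.5)*k).astype(np.int32)],True,c,1)
        cv2.imwrite(f"pics/{tag}_{n}.png",v)
E
python3 - <<'E'
from h import *
s,M=st();D=pickle.load(open("b1.pkl","rb"))
ov("b1o",D,s,M,{"side":(320,90,70,80,7)})
E
```

```text
t 6.95 q [-0.17  0.67  0.51  1.87  0.55  0.36  0.12] p [ 0.6048 -0.2903  0.2702] x [ 0.229 -0.524 -0.82 ] y [ 0.915  0.402 -0.001] F [ 0.4 -0.6 -4.6] m [ 0.92  0.46 -0.  ] op 0.245
```

View pics/b1o_side.png

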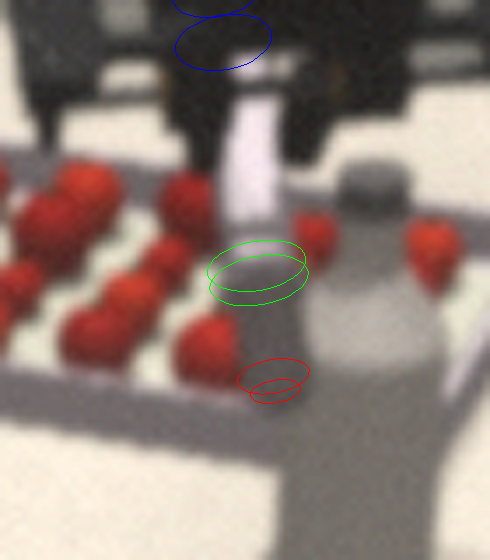

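The predicted gauge overlay matches the side image: tip centre predicted at x = 275, seen at 273 in the crop. So the side camera agrees with the robot frame. Now I'll refine the block's centre plane in the side view.

Run:
```python
from h import *
D=pickle.load(open("d0.pkl","rb"))["side"]
im=D["color"][:,:,::-1]
x0,y0,W,H,k=335,168,50,50,12
v=cv2.convertScaleAbs(cv2.resize(im[y0:y0+H,x0:x0+W],None,fx=k,fy=k,interpolation=cv2.INTER_CUBIC),alpha=1.8)
th=np.radians(-66.3)
h=np.array([np.cos(th),np.sin(th),0]);y=np.array([-h[1],h[0],0])
for o,col in ((np.array([.5678,-.2045,0]),(0,0,255)),(np.array([.571,-.206,0]),(0,200,0))):
    a=np.cos(np.radians(35))*h+np.array([0,0,np.sin(np.radians(35))]);bx=np.cross(y,a);M=o+[0,0,.125]
    for L in ([M+bx*-.03+y*w for w in(-.032,.032)],[M-a*.045+bx*-.03+y*w for w in(-.032,.032)],[M-a*.045+bx*.03+y*w for w in(-.032,.032)]):
        q=(proj(D,L)-[x0,y0]+.5)*k;print(q.round(0).tolist());cv2.polylines(v,[np.round(q).astype(np.int32)],False,col,1)
cv2.imwrite("pics/blk.png",v)
```

```text
[[459.0, 65.0], [160.0, 87.0]]
[[489.0, 261.0], [187.0, 284.0]]
[[443.0, 368.0], [155.0, 391.0]]
[[445.0, 59.0], [147.0, 82.0]]
[[475.0, 255.0], [174.0, 279.0]]
[[430.0, 363.0], [142.0, 386.0]]
```

View pics/blk.png

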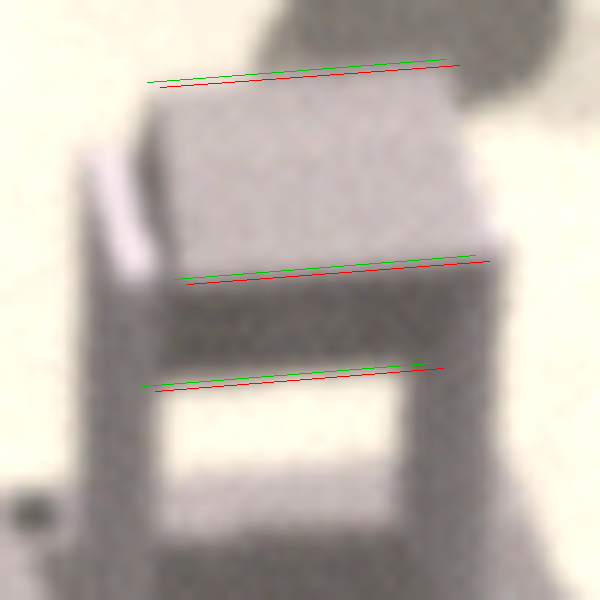

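Combined estimate of the mouth: (0.569, -0.2045, 0.125), heading -66.3°. Now I'll move to the pre-insert pose, with the tip 25 mm out along the axis.

>>> play_rows([
  [[0, 0, 0], [0.06, -0.03, -0.45], 255],
  [[0, 0, 0], [0, 0, -0.45], 255],
  [[0, 0, 0], [0, 0, -0.45], 255],
  [[0, 0, 0], [0, 0, -0.44], 255],
  [[0, 0, 0], [0, 0, 0], 255],
])

```text
clock: 7.45
tool_pos: [0.6069, -0.2918, 0.1972]
eef_rot: [0.253, 0.388, -0.485, 0.742]
contact_force: [0.2, 0.7, -4.5]
opening: 0.248
```

```bash
cat >> h.py <<'E'
H35=np.radians(35)
hh=np.array([np.cos(np.radians(-66.3)),np.sin(np.radians(-66.3)),0]);YB=np.array([-hh[1],hh[0],0])
A=np.cos(H35)*hh+np.array([0,0,np.sin(H35)]);BX=np.cross(YB,A);M0=np.array([.5692,-.2046,.125])
def rel(s,M,off=0):
    G=s["tool_pos"]+.006*M[:,0]-M0
    print("rel mouth: L",(G@A*1000).round(1),"down",(G@BX*1000).round(1),"lat",(G@YB*1000).round(1),"mm; F a,bx,yb",[(s["contact_force"]@v).round(1) for v in(A,BX,YB)],"ang err deg",np.degrees([np.arcsin(M[:,2]@BX),np.arcsin(M[:,2]@YB)]).round(2))
E
python3 - <<'E'
from h import *
s,M=st();rel(s,M)
D=shot("b2",{"side":(320,130,90,100,6)})
ov("b2o",D,s,M,{"side":(320,120,80,80,8)})
E
```

```text
t 7.45 q [-0.19  0.81  0.58  1.92  0.56  0.17  0.03] p [ 0.6069 -0.2918  0.1972] x [ 0.228 -0.523 -0.821] y [ 0.916  0.402 -0.002] F [ 0.2  0.7 -4.5] m [ 0.95  0.57 -0.05] op 0.248
rel mouth: L 119.2 down 1.4 lat -0.6 mm; F a,bx,yb [np.float64(-3.1), np.float64(3.3), np.float64(0.4)] ang err deg [0.19 0.06]
(600, 540, 3)
```

View pics/b2o_side.png

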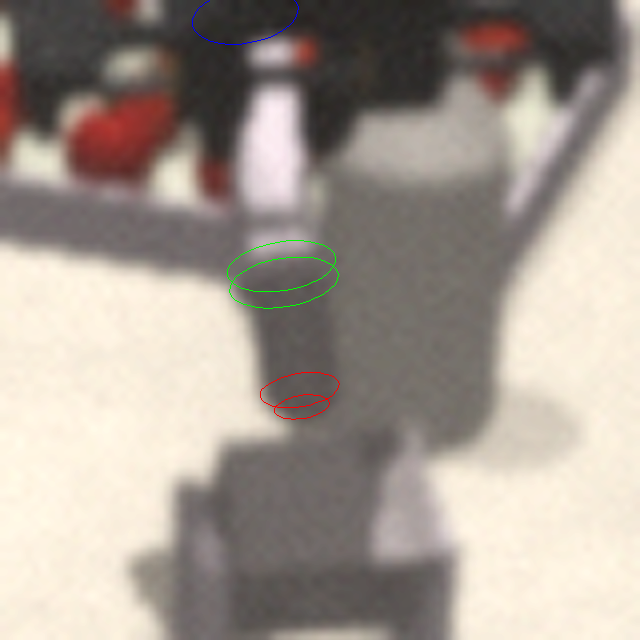

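The side view shows the go end's tip at about (300,432) in the crop, just short of the block's upper edge at y ≈ 440. Joint 6 is at 0.17 rad and its limit is 0.04. I'll roll the tool about the gauge axis, which the round bore allows, to gain range.

>>> play_rows([
  [[-0.05, 0.1125, -0.086], [0.03, 0.02, 0.02], 255],
  [[-0.05, 0.1125, -0.086], [0.03, 0.02, 0.02], 255],
  [[0, 0, 0], [0, 0, 0], 255],
])

```text
clock: 7.8
tool_pos: [0.6161, -0.2897, 0.2008]
eef_rot: [0.202, 0.414, -0.573, 0.678]
contact_force: [1.4, 0.4, -4.5]
opening: 0.246
```

Run:
```python
from h import *
s,M=st();rel(s,M)
D=shot("b3",{"side":(320,130,90,100,6)})
x0,y0,k=320,130,6
for nm,P in (("face top L/R",[M0-BX*.03+YB*.032,M0-BX*.03-YB*.032]),("mouth",[M0])):
    print(nm,((proj(D["side"],P)-[x0,y0]+.5)*k).round(0).tolist())
ov("b3o",D,s,M,{"side":(320,130,80,80,8)})
```

```text
t 7.8 q [-0.19  0.88  0.5   1.68  0.49  0.61  0.06] p [ 0.6161 -0.2897  0.2008] x [ 0.001 -0.61  -0.793] y [ 0.944  0.262 -0.201] F [ 1.4  0.4 -4.5] m [ 1.25 -0.17  0.18] op 0.246
rel mouth: L 122.8 down -0.7 lat 7.3 mm; F a,bx,yb [np.float64(-2.4), np.float64(3.8), np.float64(1.5)] ang err deg [-0.17  0.08]
(600, 540, 3)
face top L/R [[167.0, 271.0], [316.0, 260.0]]
mouth [[232.0, 295.0]]
```

View pics/b3.png

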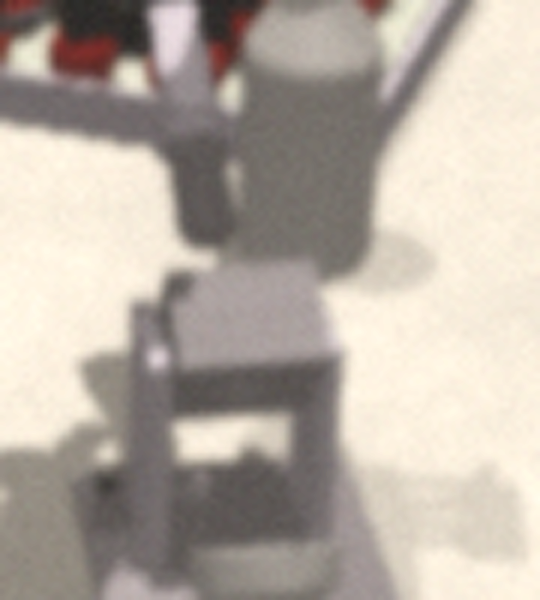

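The block's face top edge is seen at about (172,275)–(318,262), against predicted (167,271)–(316,260), so M0 is consistent. The TCP went further in x than I commanded, so I'll re-read the state.

Run:
```python
from h import *
s,M=st();rel(s,M)
```

```text
t 7.85 q [-0.19  0.87  0.5   1.69  0.49  0.61  0.06] p [ 0.6139 -0.2912  0.2009] x [ 0.    -0.61  -0.792] y [ 0.944  0.261 -0.201] F [ 0.2 -0.1 -4.3] m [1.01 0.06 0.01] op 0.246
rel mouth: L 123.2 down -0.5 lat 4.6 mm; F a,bx,yb [np.float64(-2.3), np.float64(3.6), np.float64(0.1)] ang err deg [-0.2   0.04]
```

>>> play_rows([
  [[0, 0, 0], [0, 0, 0], 255],
  [[0, 0, 0], [0, 0, 0], 255],
])

```text
clock: 8.05
tool_pos: [0.6081, -0.2942, 0.2015]
eef_rot: [0.2, 0.414, -0.577, 0.675]
contact_force: [0.5, -1.2, -4.5]
opening: 0.251
```

Run:
```python
from h import *
s,M=st();rel(s,M)
```

```text
t 8.05 q [-0.19  0.87  0.51  1.7   0.49  0.61  0.06] p [ 0.6081 -0.2942  0.2015] x [-0.009 -0.613 -0.79 ] y [ 0.945  0.254 -0.207] F [ 0.5 -1.2 -4.5] m [1.11 0.05 0.05] op 0.251
rel mouth: L 123.9 down -0.8 lat -1.9 mm; F a,bx,yb [np.float64(-1.6), np.float64(4.5), np.float64(0.0)] ang err deg [-0.22 -0.05]
```

>>> play_rows([
  [[0, 0, 0], [-0.07, 0.15, -0.12], 255],
  [[0, 0, 0], [-0.07, 0.15, -0.12], 255],
  [[0, 0, 0], [-0.06, 0.15, -0.11], 255],
  [[0, 0, 0], [0, 0, 0], 255],
  [[0, 0, 0], [0, 0, 0], 255],
])

```text
clock: 8.55
tool_pos: [0.6021, -0.2742, 0.1865]
eef_rot: [0.199, 0.415, -0.576, 0.676]
contact_force: [0.7, -0.1, -3.6]
opening: 0.246
```

Run:
```python
from h import *
s,M=st();rel(s,M)
D=shot("b4",{"side":(320,130,90,100,6)})
ov("b4o",D,s,M,{"side":(320,130,80,80,8)})
s,M=st();rel(s,M)
```

```text
t 8.55 q [-0.23  0.89  0.52  1.74  0.49  0.58  0.02] p [ 0.6021 -0.2742  0.1865] x [-0.008 -0.613 -0.79 ] y [ 0.944  0.257 -0.208] F [ 0.7 -0.1 -3.6] m [1.11 0.   0.02] op 0.246
rel mouth: L 98.3 down -0.4 lat 0.6 mm; F a,bx,yb [np.float64(-1.7), np.float64(3.2), np.float64(0.6)] ang err deg [-0.2   0.13]
(600, 540, 3)
t 8.6 q [-0.23  0.89  0.52  1.74  0.49  0.58  0.02] p [ 0.6021 -0.2747  0.1868] x [-0.008 -0.613 -0.79 ] y [ 0.944  0.256 -0.208] F [-0.9  0.2 -3.7] m [1.14 0.01 0.1 ] op 0.249
rel mouth: L 98.9 down -0.4 lat 0.5 mm; F a,bx,yb [np.float64(-2.6), np.float64(2.8), np.float64(-0.7)] ang err deg [-0.24  0.09]
```

View pics/b4o_side.png

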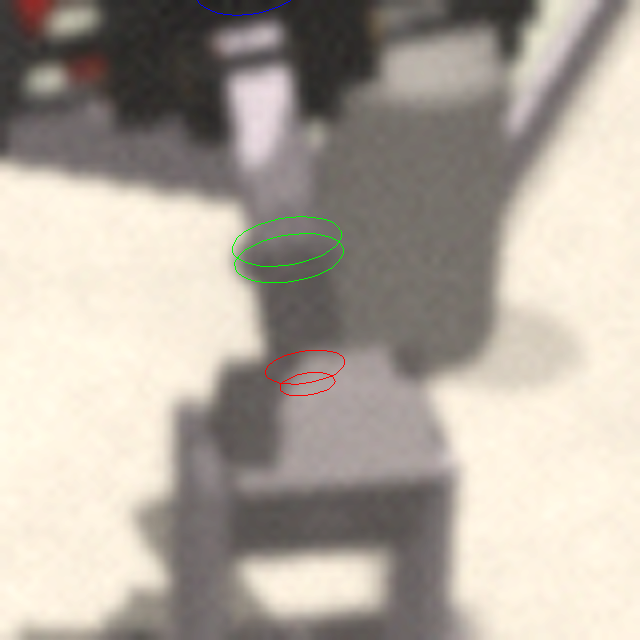

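>>> play_rows([
  [[0, 0, 0], [-0.033, 0.075, -0.057], 255],
  [[0, 0, 0], [-0.033, 0.075, -0.057], 255],
  [[0, 0, 0], [-0.033, 0.075, -0.057], 255],
  [[0, 0, 0], [0, 0, 0], 255],
])

```text
clock: 9.0
tool_pos: [0.5979, -0.2647, 0.1791]
eef_rot: [0.2, 0.415, -0.576, 0.675]
contact_force: [0.3, -0.8, -4.7]
opening: 0.252
```

Run:
```python
from h import *
s,M=st();rel(s,M)
```

```text
t 9.0 q [-0.25  0.9   0.52  1.76  0.49  0.57 -0.  ] p [ 0.5979 -0.2647  0.1791] x [-0.008 -0.612 -0.791] y [ 0.944  0.257 -0.209] F [ 0.3 -0.8 -4.7] m [1.12 0.05 0.02] op 0.252
rel mouth: L 85.6 down -0.4 lat 0.6 mm; F a,bx,yb [np.float64(-2.0), np.float64(4.4), np.float64(-0.1)] ang err deg [-0.15  0.13]
```

>>> play_rows([
  [[0, 0, 0], [-0.025, 0.056, -0.043], 255],
  [[0, 0, 0], [-0.025, 0.056, -0.043], 255],
  [[0, 0, 0], [-0.025, 0.056, -0.043], 255],
  [[0, 0, 0], [-0.025, 0.056, -0.043], 255],
  [[0, 0, 0], [0, 0, 0], 255],
])

```text
clock: 9.5
tool_pos: [0.5939, -0.256, 0.1725]
eef_rot: [0.2, 0.415, -0.576, 0.675]
contact_force: [0.1, 0.7, -4.3]
opening: 0.249
```

Run:
```python
from h import *
s,M=st();rel(s,M)
```

```text
t 9.5 q [-0.27  0.91  0.53  1.77  0.49  0.55 -0.03] p [ 0.5939 -0.256   0.1725] x [-0.008 -0.612 -0.79 ] y [ 0.944  0.256 -0.208] F [ 0.1  0.7 -4.3] m [ 1.12  0.06 -0.03] op 0.249
rel mouth: L 74.0 down -0.4 lat 0.5 mm; F a,bx,yb [np.float64(-2.9), np.float64(3.2), np.float64(0.4)] ang err deg [-0.17  0.11]
```

>>> play_rows([
  [[0, 0, 0], [-0.025, 0.056, -0.043], 255],
  [[0, 0, 0], [-0.025, 0.056, -0.043], 255],
  [[0, 0, 0], [-0.025, 0.056, -0.043], 255],
  [[0, 0, 0], [-0.025, 0.056, -0.043], 255],
  [[0, 0, 0], [-0.025, 0.056, -0.043], 255],
])

```text
clock: 10.0
tool_pos: [0.589, -0.2452, 0.1642]
eef_rot: [0.2, 0.415, -0.576, 0.675]
contact_force: [-0.4, 0.1, -4.3]
opening: 0.248
```

Run:
```python
from h import *
s,M=st();rel(s,M)
D=shot("b5",{"side":(320,130,90,100,6)})
```

```text
t 10.0 q [-0.3   0.92  0.54  1.8   0.49  0.53 -0.05] p [ 0.589  -0.2452  0.1642] x [-0.008 -0.613 -0.79 ] y [ 0.944  0.256 -0.208] F [-0.4  0.1 -4.3] m [ 1.06  0.04 -0.  ] op 0.248
rel mouth: L 59.5 down -0.4 lat 0.2 mm; F a,bx,yb [np.float64(-2.6), np.float64(3.4), np.float64(-0.3)] ang err deg [-0.21  0.08]
(600, 540, 3)
```

View pics/b5.png

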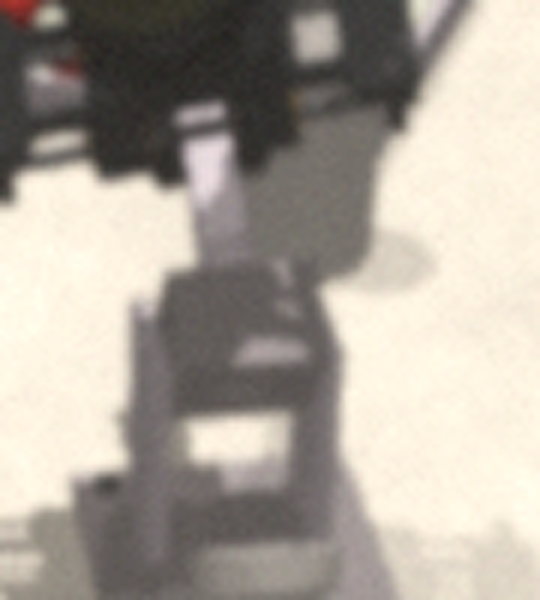

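The go end is going in behind the block at about (220,255), with no side force. I'll continue slowly until the collar touches.

>>> play_rows([
  [[0, 0, 0], [-0.016, 0.037, -0.029], 255],
  [[0, 0, 0], [-0.016, 0.037, -0.029], 255],
  [[0, 0, 0], [-0.012, 0.028, -0.022], 255],
  [[0, 0, 0], [-0.008, 0.019, -0.014], 255],
])

```text
clock: 10.45
tool_pos: [0.5869, -0.2405, 0.1605]
eef_rot: [0.2, 0.415, -0.576, 0.675]
contact_force: [-0.5, 0.3, -4.0]
opening: 0.251
```

Run:
```python
from h import *
s,M=st();rel(s,M)
```

```text
t 10.45 q [-0.31  0.92  0.54  1.81  0.49  0.52 -0.06] p [ 0.5869 -0.2405  0.1605] x [-0.008 -0.613 -0.79 ] y [ 0.944  0.256 -0.208] F [-0.5  0.3 -4. ] m [ 1.15 -0.05 -0.01] op 0.251
rel mouth: L 53.2 down -0.4 lat 0.3 mm; F a,bx,yb [np.float64(-2.7), np.float64(3.0), np.float64(-0.3)] ang err deg [-0.21  0.08]
```

>>> play_rows([
  [[0, 0, 0], [-0.008, 0.019, -0.014], 255],
  [[0, 0, 0], [-0.008, 0.019, -0.014], 255],
  [[0, 0, 0], [-0.008, 0.019, -0.014], 255],
])

```text
clock: 10.75
tool_pos: [0.5866, -0.2401, 0.1604]
eef_rot: [0.2, 0.413, -0.577, 0.676]
contact_force: [2.5, -5.5, -0.6]
opening: 0.249
```

Run:
```python
from h import *
s,M=st();rel(s,M)
```

```text
t 10.75 q [-0.31  0.92  0.54  1.81  0.49  0.52 -0.07] p [ 0.5866 -0.2401  0.1604] x [-0.007 -0.615 -0.788] y [ 0.945  0.255 -0.207] F [ 2.5 -5.5 -0.6] m [-0.34 -0.39  0.33] op 0.249
rel mouth: L 52.7 down -0.5 lat 0.2 mm; F a,bx,yb [np.float64(4.6), np.float64(3.9), np.float64(0.1)] ang err deg [-0.39  0.02]
```

Contact: the axial force rose by about 7 N, with a moment consistent with a push along the axis. I'll push slightly more to be sure the collar is seated.

>>> play_rows([
  [[0, 0, 0], [-0.012, 0.028, -0.022], 255],
  [[0, 0, 0], [-0.012, 0.028, -0.022], 255],
  [[0, 0, 0], [0, 0, 0], 255],
])

```text
clock: 11.05
tool_pos: [0.5866, -0.24, 0.1604]
eef_rot: [0.199, 0.411, -0.578, 0.676]
contact_force: [4.5, -8.8, 2.5]
opening: 0.246
```

Run:
```python
from h import *
s,M=st();rel(s,M)
D=shot("b6",{"side":(335,140,80,80,8)})
q=lambda P:((proj(D["side"],P)-[335,140]+.5)*8).round(0).tolist()
print(q([M0-BX*.03+YB*.032,M0-BX*.03-YB*.032,M0]))
th=np.linspace(0,6.28,40)
for l in(0,.003,.006):print(l,"collar topmost/low rows",min(q(M0+A*l+.018*(np.cos(th)[:,None]*BX+np.sin(th)[:,None]*YB)),key=lambda t:t[1]))
```

```text
t 11.05 q [-0.31  0.93  0.55  1.81  0.49  0.52 -0.07] p [ 0.5866 -0.24    0.1604] x [-0.005 -0.618 -0.787] y [ 0.945  0.253 -0.206] F [ 4.5 -8.8  2.5] m [-1.08 -0.62  0.51] op 0.246
rel mouth: L 52.6 down -0.6 lat 0.2 mm; F a,bx,yb [np.float64(9.5), np.float64(3.6), np.float64(0.6)] ang err deg [-0.62 -0.03]
(640, 640, 3)
[[102.0, 282.0], [301.0, 267.0], [190.0, 313.0]]
0 collar topmost/low rows [192.0, 290.0]
0.003 collar topmost/low rows [200.0, 281.0]
0.006 collar topmost/low rows [199.0, 272.0]
```

View pics/b6.png

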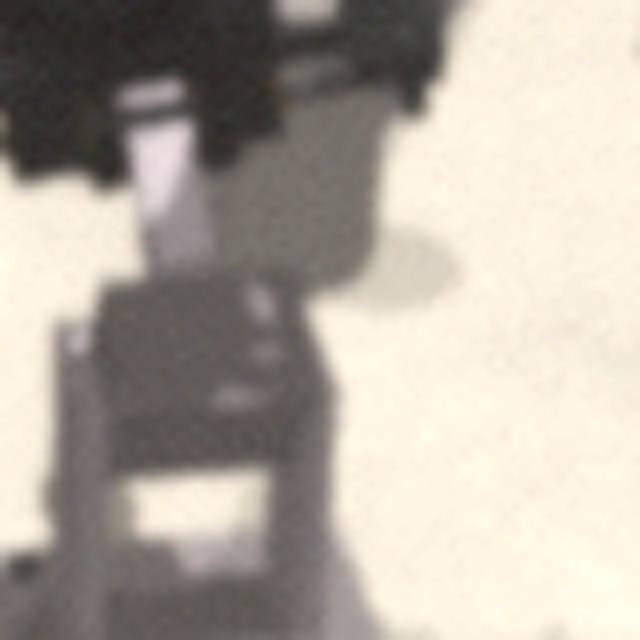

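>>> play_rows([
  [[0, 0, 0], [-0.016, 0.037, -0.029], 255],
  [[0, 0, 0], [-0.016, 0.037, -0.029], 255],
  [[0, 0, 0], [0, 0, 0], 255],
])

```text
clock: 11.4
tool_pos: [0.5865, -0.2398, 0.1604]
eef_rot: [0.199, 0.409, -0.578, 0.677]
contact_force: [7.0, -13.9, 6.6]
opening: 0.248
```

Run:
```python
from h import *
s,M=st();rel(s,M)
```

```text
t 11.4 q [-0.32  0.93  0.55  1.81  0.49  0.51 -0.08] p [ 0.5865 -0.2398  0.1604] x [-0.004 -0.621 -0.784] y [ 0.946  0.252 -0.204] F [  7.  -13.9   6.6] m [-2.42 -1.03  0.91] op 0.248
rel mouth: L 52.5 down -0.7 lat 0.2 mm; F a,bx,yb [np.float64(16.5), np.float64(3.5), np.float64(0.8)] ang err deg [-0.91 -0.11]
```

The stop is firm: L stayed at 52.5 mm while the axial force rose from 7 to 19 N, with no side force. The collar is seated. Now I'll draw it out.

>>> play_rows([
  [[0, 0, 0], [0.041, -0.094, 0.072], 255],
  [[0, 0, 0], [0.082, -0.1875, 0.143], 255],
  [[0, 0, 0], [0.082, -0.1875, 0.143], 255],
  [[0, 0, 0], [0.082, -0.1875, 0.143], 255],
  [[0, 0, 0], [0.082, -0.1875, 0.143], 255],
])

```text
clock: 11.9
tool_pos: [0.5985, -0.2672, 0.1808]
eef_rot: [0.2, 0.415, -0.576, 0.675]
contact_force: [0.0, 0.7, -4.5]
opening: 0.246
```

Run:
```python
from h import *
s,M=st();rel(s,M)
```

```text
t 11.9 q [-0.25  0.9   0.52  1.75  0.49  0.57 -0.  ] p [ 0.5985 -0.2672  0.1808] x [-0.009 -0.612 -0.791] y [ 0.944  0.256 -0.208] F [ 0.   0.7 -4.5] m [ 1.1  -0.03 -0.02] op 0.246
rel mouth: L 88.6 down -0.2 lat 0.2 mm; F a,bx,yb [np.float64(-3.1), np.float64(3.3), np.float64(0.3)] ang err deg [-0.16  0.07]
```

```bash
cat > kin.py <<'E'
import numpy as np
from scipy.optimize import least_squares
from scipy.spatial.transform import Rotation as R
data=[([-1.25721179,.68996357,-.19455853,1.56632964,.15728962,.90251781,-.21508006],[.17243993,.6000771,.23462775],[0,-.001,-1],[.276,.961,-.001]),
([-0.71,0.75,0.5,1.7,-0.47,0.81,-1.39],[0.562,0.2114,0.1989],[0,0,-1],[.172,-.985,0]),
([-0.67,0.86,0.42,1.75,-0.54,0.65,-1.33],[0.5632,0.2131,0.1188],[0,.001,-1],[.179,-.984,-.001]),
([-0.63,0.94,0.36,1.77,-0.58,0.54,-1.3],[0.565,0.2113,0.0626],[0,0,-1],[.177,-.984,0]),
([-0.66,0.87,0.41,1.76,-0.54,0.64,-1.33],[0.5633,0.2105,0.1106],[-.004,-.002,-1],[.177,-.984,.001]),
([-0.17,0.67,0.51,1.87,0.55,0.36,0.12],[0.6048,-0.2903,0.2702],[.229,-.524,-.82],[.915,.402,-.001]),
([-0.19,0.81,0.58,1.92,0.56,0.17,0.03],[0.6069,-0.2918,0.1972],[.228,-.523,-.821],[.916,.402,-.002]),
([-0.19,0.87,0.51,1.7,0.49,0.61,0.06],[0.6081,-0.2942,0.2015],[-.009,-.613,-.79],[.945,.254,-.207]),
([-0.25,0.9,0.52,1.76,0.49,0.57,0],[0.5979,-0.2647,0.1791],[-.008,-.612,-.791],[.944,.257,-.209]),
([-0.31,0.92,0.54,1.81,0.49,0.52,-0.06],[0.5869,-0.2405,0.1605],[-.008,-.613,-.79],[.944,.256,-.208])]
lim=np.array([[-3.01,3.01],[-.46,2.08],[-1.47,1.51],[.13,2.56],[-1,4.14],[.04,2.09],[-2.66,2.66]])
def fk(q,p,s):
    T=np.eye(3);t=np.zeros(3)
    ax=[2,1,2,1,2,1,2]
    for i in range(7):
        t=t+T@p[3*i:3*i+3]
        v=np.zeros(3);v[ax[i]]=s[i]*(q[i]);T=T@R.from_rotvec(v).as_matrix()
        if i==0:T=R.from_euler('z',p[27]).as_matrix()@T
    t=t+T@p[21:24]
    return t,T@R.from_rotvec(p[24:27]).as_matrix()
def resid(p,s):
    o=[]
    for q,x,tx,ty in data:
        t,M=fk(q,p,s);o+=[*(t-x)*3,*(M[:,0]-tx),*(M[:,1]-ty)]
    return np.array(o+list((p[:24]-P0[:24])*.02))
P0=np.zeros(28);P0[2]=.3;P0[8]=.2;P0[11]=.2;P0[14]=.2;P0[17]=.2;P0[23]=.25
E
python3 - <<'E'
from kin import *
best=None
for sz in(-1,1):
  for sy in (1,-1):
    s=[sz,sy,sz,sy,sz,sy,sz]
    for rv in([0,-np.pi/2,0],[0,-1.2,1.2],[-1.2,-1.2,-1.2],[2.2,0,2.2],[1.2,-1.2,1.2]):
      for y0 in(0,1.57,3.14,-1.57):
        p=P0.copy();p[24:27]=rv;p[27]=y0
        f=least_squares(resid,p,args=(s,),max_nfev=150)
        if best is None or f.cost<best[0]: best=(f.cost,s,f.x);print(f.cost,s)
np.savez("kin.npz",s=best[1],p=best[2]);print(best[2].round(3));
for d in data:
    t,M=fk(d[0],best[2],best[1]);print((t-d[1])*1000//1,(M[:,0]-d[2]).round(3))
E
```

```text
0.0008154196693693221 [-1, 1, -1, 1, -1, 1, -1]
0.0008154196693692967 [-1, 1, -1, 1, -1, 1, -1]
0.0008154196693692699 [-1, 1, -1, 1, -1, 1, -1]
0.000815419669369207 [-1, -1, -1, -1, -1, -1, -1]
[ 2.000e-03 -1.300e-02  3.260e-01 -3.000e-03  4.000e-03  2.600e-02
 -2.400e-02  4.000e-03  2.670e-01  2.200e-02  1.900e-02  2.670e-01
  4.900e-02  1.900e-02  1.750e-01 -3.700e-02 -1.000e-03  1.750e-01
 -1.000e-03 -1.000e-03  3.200e-02  1.200e-02 -1.100e-02  2.820e-01
 -1.208e+00 -1.210e+00 -1.207e+00  3.145e+00]
[ 0. -1. -1.] [-0. -0.  0.]
[ 1. -1.  2.] [0.003 0.002 0.   ]
[ 0.  2. -1.] [-0.002  0.     0.   ]
[ 0. -2. -1.] [ 0.    -0.003  0.   ]
[-4. -1. -2.] [-0.009 -0.001  0.   ]
[-1.  1. -3.] [-0.004  0.001 -0.002]
[ 0. -1.  2.] [ 0.007  0.003 -0.   ]
[ 0. -3.  2.] [-0.001 -0.001  0.   ]
[-3. -1. -3.] [-0.01   0.001 -0.001]
[2. 2. 0.] [ 0.005  0.002 -0.001]
```

>>> play_rows([
  [[0, 0, 0], [0.1, -0.22, 0.17], 255],
  [[0, 0, 0], [0.1, -0.22, 0.17], 255],
  [[0, 0, 0], [0.1, -0.22, 0.17], 255],
  [[0, 0, 0], [0.05, -0.11, 0.25], 255],
  [[0, 0, 0], [0, 0, 0.4], 255],
])

```text
clock: 12.4
tool_pos: [0.6119, -0.2988, 0.2273]
eef_rot: [0.2, 0.415, -0.577, 0.675]
contact_force: [-0.2, 0.4, -3.6]
opening: 0.25
```

The go end is out. The fitted kinematic model is good to about 3 mm. I'll use it to check joint feasibility for the reversed pose at different tool rolls.

```bash
cat > ik.py <<'E'
from kin import *
z=np.load("kin.npz");s_,p_=z["s"],z["p"]
hh=np.array([np.cos(np.radians(-66.3)),np.sin(np.radians(-66.3)),0]);YB=np.array([-hh[1],hh[0],0]);H35=np.radians(35)
A=np.cos(H35)*hh+np.array([0,0,np.sin(H35)]);BX=np.cross(YB,A);M0=np.array([.5692,-.2046,.125])
def pose(L,phi,flip):
    d=BX; x=np.cos(phi)*d+np.sin(phi)*YB
    zz=-A if flip else A
    M=np.stack([x,np.cross(zz,x),zz],1); return M0+A*L-.006*x,M
def solve(t,M,q0,w=.01):
    mid=lim.mean(1);rg=(lim[:,1]-lim[:,0])/2
    f=lambda q:np.r_[(lambda a:np.r_[(a[0]-t)*10,(a[1][:,0]-M[:,0])*2,(a[1][:,1]-M[:,1])*2])(fk(q,p_,s_)),w*((q-mid)/rg)**4]
    return least_squares(f,np.clip(q0,lim[:,0]+.02,lim[:,1]-.02),bounds=(lim[:,0]+.01,lim[:,1]-.01),max_nfev=100)
E
python3 - <<'E'
from ik import *
rng=np.random.default_rng(0)
q0=np.array([-.25,.9,.52,1.75,.49,.57,0])
for phi in(.3,0,-.15,-.3,-.45,-.6,-.8,-1.0):
    t,M=pose(.075,phi,True);S=[]
    for i in range(14):
        st=q0+[0,0,0,0,0,0,-2.5]+rng.normal(0,.5,7) if i<10 else rng.uniform(lim[:,0],lim[:,1])
        f=solve(t,M,st);q=f.x;a=fk(q,p_,s_);e=np.linalg.norm(a[0]-t)+np.linalg.norm(a[1]-M)*.1
        mg=np.min(np.minimum(q-lim[:,0],lim[:,1]-q));S.append((e>.004,-mg,q,e))
    S.sort(key=lambda v:(v[0],v[1]));b=S[0];print(phi,"ok" if not b[0] else "NO","margin",round(-b[1],2),b[2].round(2),round(b[3],4))
E
```

```text
0.3 ok margin 0.23 [ 0.5   0.73 -0.7   2.33  2.03  0.91  1.78] 0.0
0 ok margin 0.46 [ 0.34  0.77 -0.63  2.06  1.49  1.01  2.2 ] 0.0
-0.15 ok margin 0.34 [-0.42  1.04  0.96  1.83 -0.52  0.38 -2.19] 0.0
-0.3 ok margin 0.39 [-0.45  1.16  1.08  1.68 -0.48  0.63 -2.27] 0.0
-0.45 ok margin 0.3 [-0.45  1.26  1.16  1.53 -0.43  0.85 -2.36] 0.0
-0.6 ok margin 0.23 [-0.42  1.35  1.2   1.37 -0.38  1.07 -2.43] 0.0
-0.8 ok margin 0.15 [-0.35  1.45  1.22  1.15 -0.31  1.35 -2.51] 0.0
-1.0 ok margin 0.08 [-0.25  1.54  1.22  0.9  -0.24  1.63 -2.58] 0.0
```

>>> play_rows([
  [[-0.0013, -0.0915, -0.1183], [0, 0, 0.2], 255],
  [[-0.0013, -0.0915, -0.1183], [0, 0, 0.2], 255],
  [[-0.0013, -0.0915, -0.1183], [0, 0, 0.1], 255],
  [[-0.0013, -0.0915, -0.1183], [0, 0, 0], 255],
  [[-0.0013, -0.0915, -0.1183], [0, 0, 0], 255],
])

```text
clock: 12.9
tool_pos: [0.6124, -0.2976, 0.2476]
eef_rot: [-0.434, -0.173, 0.689, -0.554]
contact_force: [-0.1, 0.4, -4.5]
opening: 0.249
```

Run:
```python
from h import *
s,M=st()
```

```text
t 12.9 q [-0.27  0.86  0.69  1.65  0.24  0.64 -0.42] p [ 0.6124 -0.2976  0.2476] x [-0.009 -0.612 -0.791] y [ 0.914 -0.326  0.242] F [-0.1  0.4 -4.5] m [1.11 0.12 0.03] op 0.249
```

Joint 7 is turning the expected way, and the other joints are following as in the model. I'll continue.

>>> play_rows([
  [[-0.0013, -0.0915, -0.1183], [0, 0, 0], 255],
  [[-0.0013, -0.0915, -0.1183], [0, 0, 0], 255],
  [[-0.0013, -0.0915, -0.1183], [0, 0, 0], 255],
  [[-0.0013, -0.0915, -0.1183], [0, 0, 0], 255],
  [[-0.0013, -0.0915, -0.1183], [0, 0, 0], 255],
])

```text
clock: 13.4
tool_pos: [0.6123, -0.2972, 0.2471]
eef_rot: [-0.606, 0.089, 0.705, -0.356]
contact_force: [-0.4, -0.4, -4.3]
opening: 0.245
```

>>> play_rows([
  [[-0.0013, -0.0915, -0.1183], [0, 0, 0], 255],
  [[-0.0013, -0.0915, -0.1183], [0, 0, 0], 255],
  [[-0.0013, -0.0915, -0.1183], [0, 0, 0], 255],
  [[-0.0013, -0.0915, -0.1183], [0, 0, 0], 255],
  [[-0.0013, -0.0915, -0.1183], [0, 0, 0], 255],
])

```text
clock: 13.9
tool_pos: [0.6124, -0.2969, 0.2467]
eef_rot: [0.695, -0.34, -0.624, 0.11]
contact_force: [0.5, 0.8, -4.5]
opening: 0.25
```

Run:
```python
from h import *
s,M=st()
```

```text
t 13.9 q [-0.4   1.01  1.05  1.66 -0.32  0.64 -1.41] p [ 0.6124 -0.2969  0.2467] x [-0.011 -0.609 -0.793] y [-0.335 -0.745  0.577] F [ 0.5  0.8 -4.5] m [1.22 0.19 0.02] op 0.25
```

>>> play_rows([
  [[-0.0013, -0.0915, -0.1183], [0, 0, 0], 255],
  [[-0.0013, -0.0915, -0.1183], [0, 0, 0], 255],
  [[-0.0013, -0.0915, -0.1183], [0, 0, 0], 255],
  [[-0.0013, -0.0915, -0.1183], [0, 0, 0], 255],
  [[-0.0013, -0.0915, -0.1183], [0, 0, 0], 255],
])

```text
clock: 14.4
tool_pos: [0.6125, -0.2967, 0.2464]
eef_rot: [0.687, -0.544, -0.458, -0.152]
contact_force: [-0.1, -0.1, -3.6]
opening: 0.253
```

>>> play_rows([
  [[-0.0013, -0.0915, -0.1183], [0, 0, 0], 255],
  [[0, 0, 0], [0, 0, 0], 255],
  [[0, 0, 0], [0, 0, 0], 255],
])

```text
clock: 14.7
tool_pos: [0.6125, -0.2972, 0.2466]
eef_rot: [0.675, -0.575, -0.418, -0.199]
contact_force: [-0.4, -0.1, -4.2]
opening: 0.244
```

```bash
cat >> h.py <<'E'
def goal(s,M,flip,phi,L,lat=0,down=0):
    x=np.cos(phi)*BX+np.sin(phi)*YB;zz=-A if flip else A
    T=np.stack([x,np.cross(zz,x),zz],1)
    rv=R.from_matrix(T@M.T).as_rotvec();dp=(M0+A*L+YB*lat+BX*down-.006*x-s["tool_pos"])/.04
    print("turn",rv.round(4),"shift units",dp.round(3))
E
python3 - <<'E'
from h import *
s,M=st();rel(s,M);goal(s,M,True,-.3,.1)
D=shot("c1",{"side":(320,90,90,100,6)})
ov("c1o",D,s,M,{"side":(320,80,80,80,8)})
E
```

```text
t 14.7 q [-0.45  1.12  1.26  1.66 -0.65  0.72 -2.01] p [ 0.6125 -0.2972  0.2466] x [-0.01  -0.609 -0.793] y [-0.942 -0.259  0.211] F [-0.4 -0.1 -4.2] m [1.25 0.08 0.02] op 0.244
rel mouth: L 153.5 down -35.2 lat 0.9 mm; F a,bx,yb [np.float64(-2.5), np.float64(3.4), np.float64(-0.4)] ang err deg [-0.13 -0.28]
turn [-0.0153  0.0289 -0.0288] shift units [-0.253  0.533 -1.49 ]
(600, 540, 3)
```

View pics/c1o_side.png

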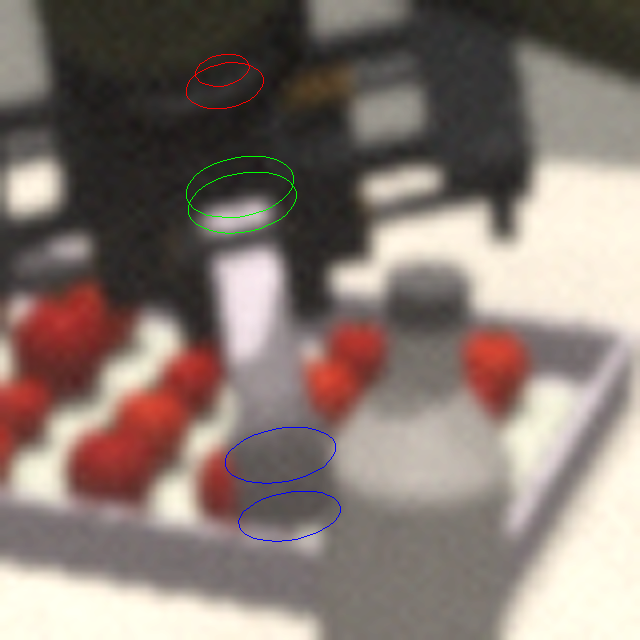

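The reversal worked. The no-go end faces the mouth, with predicted and seen tip both near (290,515) in the crop. I'll move down onto the axis, 28 mm out.

>>> play_rows([
  [[-0.004, 0.007, -0.007], [-0.064, 0.135, -0.368], 255],
  [[-0.004, 0.007, -0.007], [-0.064, 0.135, -0.368], 255],
  [[-0.004, 0.007, -0.007], [-0.064, 0.135, -0.368], 255],
  [[-0.004, 0.007, -0.007], [-0.064, 0.135, -0.368], 255],
  [[0, 0, 0], [0, 0, 0], 255],
])

```text
clock: 15.25
tool_pos: [0.6014, -0.2735, 0.1836]
eef_rot: [0.661, -0.591, -0.421, -0.192]
contact_force: [0.1, 0.4, -4.8]
opening: 0.249
```

>>> play_rows([
  [[0, 0, 0], [0, 0, 0], 255],
  [[0, 0, 0], [0, 0, 0], 255],
])

```text
clock: 15.45
tool_pos: [0.6026, -0.2769, 0.1893]
eef_rot: [0.663, -0.592, -0.417, -0.192]
contact_force: [-0.4, -0.6, -3.2]
opening: 0.247
```

Run:
```python
from h import *
s,M=st();rel(s,M);goal(s,M,True,-.3,.08,.0003,-.0004)
D=shot("c2",{"side":(320,120,90,100,6)})
ov("c2o",D,s,M,{"side":(320,120,80,80,8)})
```

```text
t 15.45 q [-0.48  1.21  1.23  1.71 -0.69  0.68 -2.06] p [ 0.6026 -0.2769  0.1893] x [-0.048 -0.624 -0.78 ] y [-0.945 -0.226  0.238] F [-0.4 -0.6 -3.2] m [1.26 0.09 0.04] op 0.247
rel mouth: L 102.2 down -1.3 lat -0.3 mm; F a,bx,yb [np.float64(-1.5), np.float64(2.8), np.float64(-0.6)] ang err deg [0.35 0.21]
turn [0.0043 0.0052 0.0023] shift units [-0.163  0.41  -0.336]
(600, 540, 3)
```

View pics/c2o_side.png

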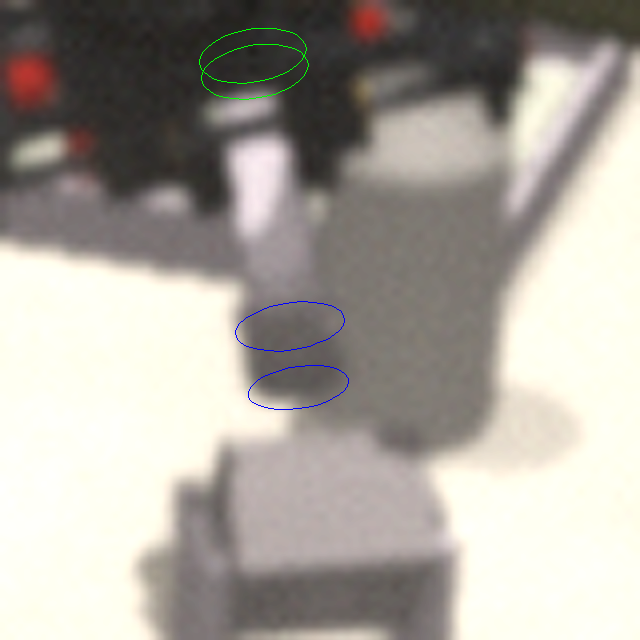

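>>> play_rows([
  [[0.002, 0.003, 0.001], [-0.041, 0.102, -0.084], 255],
  [[0.002, 0.002, 0.001], [-0.041, 0.102, -0.084], 255],
  [[0, 0, 0], [-0.041, 0.102, -0.084], 255],
  [[0, 0, 0], [-0.041, 0.102, -0.084], 255],
  [[0, 0, 0], [0, 0, 0], 255],
])

```text
clock: 16.0
tool_pos: [0.5954, -0.2586, 0.1736]
eef_rot: [0.661, -0.59, -0.422, -0.192]
contact_force: [0.6, -0.7, -4.1]
opening: 0.247
```

Run:
```python
from h import *
s,M=st();rel(s,M);goal(s,M,True,-.3,.08,.0003,-.0004)
```

```text
t 16.0 q [-0.51  1.22  1.22  1.74 -0.71  0.67 -2.07] p [ 0.5954 -0.2586  0.1736] x [-0.052 -0.618 -0.784] y [-0.942 -0.23   0.244] F [ 0.6 -0.7 -4.1] m [ 1.23 -0.02 -0.01] op 0.247
rel mouth: L 77.0 down 0.3 lat 0.6 mm; F a,bx,yb [np.float64(-1.7), np.float64(3.9), np.float64(0.3)] ang err deg [-0.2  -0.06]
turn [-0.0027 -0.0024 -0.0006] shift units [ 0.014 -0.05   0.057]
```

>>> play_rows([
  [[0, 0, 0], [0, 0, 0], 255],
  [[0, 0, 0], [0, 0, 0], 255],
])

```text
clock: 16.2
tool_pos: [0.5959, -0.26, 0.175]
eef_rot: [0.662, -0.59, -0.42, -0.192]
contact_force: [-0.1, -0.8, -4.9]
opening: 0.247
```

Run:
```python
from h import *
s,M=st();rel(s,M);goal(s,M,True,-.3,.078,.0003,-.0004)
```

```text
t 16.2 q [-0.51  1.22  1.22  1.74 -0.71  0.67 -2.07] p [ 0.5959 -0.26    0.175 ] x [-0.051 -0.62  -0.783] y [-0.943 -0.229  0.243] F [-0.1 -0.8 -4.9] m [ 1.27  0.   -0.  ] op 0.247
rel mouth: L 79.0 down 0.0 lat 0.4 mm; F a,bx,yb [np.float64(-2.2), np.float64(4.4), np.float64(-0.4)] ang err deg [-0.06 -0.01]
turn [-0.0009 -0.0007  0.0001] shift units [-0.013  0.025 -0.007]
```

>>> play_rows([
  [[0, 0, 0], [-0.012, 0.028, -0.021], 255],
  [[0, 0, 0], [-0.012, 0.028, -0.021], 255],
  [[0, 0, 0], [-0.012, 0.028, -0.021], 255],
])

```text
clock: 16.5
tool_pos: [0.5942, -0.2564, 0.1721]
eef_rot: [0.661, -0.59, -0.421, -0.192]
contact_force: [0.5, -0.3, -4.2]
opening: 0.252
```

Run:
```python
from h import *
s,M=st();rel(s,M)
```

```text
t 16.5 q [-0.52  1.23  1.21  1.74 -0.71  0.66 -2.07] p [ 0.5942 -0.2564  0.1721] x [-0.051 -0.619 -0.783] y [-0.943 -0.229  0.243] F [ 0.5 -0.3 -4.2] m [ 1.25  0.1  -0.05] op 0.252
rel mouth: L 74.1 down 0.1 lat 0.3 mm; F a,bx,yb [np.float64(-2.0), np.float64(3.7), np.float64(0.3)] ang err deg [-0.1  0. ]
```

>>> play_rows([
  [[0, 0, 0], [-0.008, 0.019, -0.014], 255],
  [[0, 0, 0], [-0.008, 0.019, -0.014], 255],
])

```text
clock: 16.7
tool_pos: [0.5936, -0.2548, 0.171]
eef_rot: [0.661, -0.59, -0.421, -0.192]
contact_force: [-0.6, 0.3, -4.6]
opening: 0.25
```

Run:
```python
from h import *
s,M=st();rel(s,M)
```

```text
t 16.7 q [-0.52  1.23  1.21  1.75 -0.71  0.66 -2.07] p [ 0.5936 -0.2548  0.171 ] x [-0.051 -0.619 -0.783] y [-0.943 -0.229  0.243] F [-0.6  0.3 -4.6] m [1.29 0.06 0.04] op 0.25
rel mouth: L 72.1 down 0.1 lat 0.4 mm; F a,bx,yb [np.float64(-3.0), np.float64(3.5), np.float64(-0.4)] ang err deg [-0.1  -0.01]
```

>>> play_rows([
  [[0, 0, 0], [-0.008, 0.019, -0.014], 255],
  [[0, 0, 0], [-0.008, 0.019, -0.014], 255],
])

```text
clock: 16.9
tool_pos: [0.5933, -0.2538, 0.1705]
eef_rot: [0.662, -0.591, -0.42, -0.192]
contact_force: [0.4, -1.8, -3.2]
opening: 0.246
```

Run:
```python
from h import *
s,M=st();rel(s,M)
```

```text
t 16.9 q [-0.52  1.23  1.21  1.75 -0.71  0.66 -2.07] p [ 0.5933 -0.2538  0.1705] x [-0.05  -0.62  -0.783] y [-0.943 -0.229  0.242] F [ 0.4 -1.8 -3.2] m [ 0.75 -0.05  0.07] op 0.246
rel mouth: L 71.0 down -0.1 lat 0.5 mm; F a,bx,yb [np.float64(-0.3), np.float64(3.6), np.float64(-0.4)] ang err deg [-0.01 -0.02]
```

>>> play_rows([
  [[0, 0, 0], [-0.008, 0.019, -0.014], 255],
  [[0, 0, 0], [-0.008, 0.019, -0.014], 255],
])

```text
clock: 17.1
tool_pos: [0.5932, -0.2533, 0.1706]
eef_rot: [0.663, -0.591, -0.419, -0.191]
contact_force: [1.1, -3.7, 0.8]
opening: 0.249
```

Run:
```python
from h import *
s,M=st();rel(s,M)
```

```text
t 17.1 q [-0.52  1.23  1.21  1.75 -0.71  0.66 -2.08] p [ 0.5932 -0.2533  0.1706] x [-0.049 -0.622 -0.781] y [-0.943 -0.229  0.241] F [ 1.1 -3.7  0.8] m [-0.11 -0.19  0.31] op 0.249
rel mouth: L 70.7 down -0.5 lat 0.6 mm; F a,bx,yb [np.float64(3.6), np.float64(1.5), np.float64(-0.5)] ang err deg [ 0.16 -0.03]
```

Contact at L = 70.8 mm, where an unentered 72 mm end should touch. The end is refused at about 6 N and still square. I'll add a touch more pressure and hold for a moment.

>>> play_rows([
  [[0.004, 0.002, 0], [-0.007, 0.016, -0.012], 255],
  [[0, 0, 0], [0, 0, 0], 255],
  [[0, 0, 0], [0, 0, 0], 255],
  [[0, 0, 0], [0, 0, 0], 255],
  [[0, 0, 0], [0, 0, 0], 255],
])

```text
clock: 17.6
tool_pos: [0.5932, -0.2532, 0.1707]
eef_rot: [0.662, -0.59, -0.42, -0.192]
contact_force: [1.1, -4.5, 1.7]
opening: 0.249
```

Run:
```python
from h import *
s,M=st();rel(s,M)
D=shot("c3",{"side":(320,120,90,100,6)})
```

```text
t 17.6 q [-0.52  1.23  1.21  1.75 -0.71  0.66 -2.07] p [ 0.5932 -0.2532  0.1707] x [-0.05  -0.62  -0.783] y [-0.943 -0.23   0.242] F [ 1.1 -4.5  1.7] m [-0.42 -0.19  0.31] op 0.249
rel mouth: L 70.6 down -0.6 lat 0.6 mm; F a,bx,yb [np.float64(4.7), np.float64(1.2), np.float64(-0.8)] ang err deg [-0.04 -0.01]
(600, 540, 3)
```

>>> play_rows([
  [[0, 0, 0], [0, 0, 0], 255],
  [[0, 0, 0], [0, 0, 0], 255],
  [[0, 0, 0], [0, 0, 0], 255],
  [[0, 0, 0], [0, 0, 0], 255],
  [[0, 0, 0], [0, 0, 0], 255],
])

```text
clock: 18.15
tool_pos: [0.5932, -0.2532, 0.1707]
eef_rot: [0.662, -0.59, -0.42, -0.192]
contact_force: [1.4, -4.3, 1.4]
opening: 0.248
```

Run:
```python
from h import *
s,M=st();rel(s,M)
```

```text
t 18.15 q [-0.52  1.23  1.21  1.75 -0.71  0.66 -2.07] p [ 0.5932 -0.2532  0.1707] x [-0.05  -0.62  -0.783] y [-0.943 -0.23   0.242] F [ 1.4 -4.3  1.4] m [-0.42 -0.23  0.28] op 0.248
rel mouth: L 70.5 down -0.6 lat 0.6 mm; F a,bx,yb [np.float64(4.4), np.float64(1.4), np.float64(-0.4)] ang err deg [-0.04 -0.01]
```

View pics/c3.png

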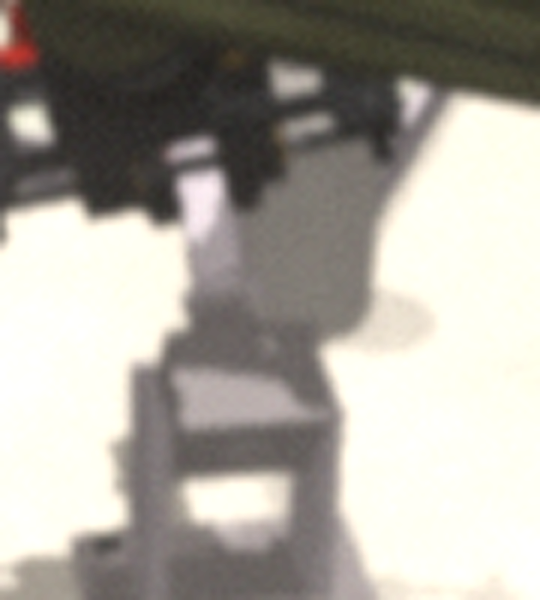

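The no-go end was refused. It was held about 1 s at roughly 7 N and within 0.05° of square, and the image shows the collar and no-go end standing proud at about (220,305). Now I'll withdraw.

>>> play_rows([
  [[0, 0, 0], [0.041, -0.094, 0.072], 255],
  [[0, 0, 0], [0.165, -0.375, 0.287], 255],
  [[0, 0, 0], [0.165, -0.375, 0.287], 255],
  [[0, 0, 0], [0.12, -0.28, 0.4], 255],
  [[0, 0, 0], [0, 0, 0.7], 255],
])

```text
clock: 18.65
tool_pos: [0.6104, -0.2965, 0.2365]
eef_rot: [0.659, -0.59, -0.425, -0.193]
contact_force: [0.2, -0.2, -4.6]
opening: 0.248
```

Run:
```python
from h import *
s,M=st()
x=np.array([0,0,-1.]);y=np.array([np.cos(np.radians(-79.8)),np.sin(np.radians(-79.8)),0]);T=np.stack([x,y,np.cross(x,y)],1)
rv=R.from_matrix(T@M.T).as_rotvec();n=np.linalg.norm(rv);print("rotvec",rv,n,"rows",n/.1499, "per row (12)",(rv/12).round(4))
print("dp",((np.array([.565,.2113,.27])-s["tool_pos"])/.04).round(2))
```

```text
t 18.65 q [-0.44  1.16  1.28  1.63 -0.64  0.78 -2.05] p [ 0.6104 -0.2965  0.2365] x [-0.058 -0.613 -0.788] y [-0.942 -0.228  0.247] F [ 0.2 -0.2 -4.6] m [ 1.25 -0.01  0.02] op 0.248
rotvec [0.58686373 0.42046951 1.37379597] 1.5519404009194089 rows 10.353171453765235 per row (12) [0.0489 0.035  0.1145]
dp [-1.13 12.7   0.84]
```

>>> play_rows([
  [[0.0489, 0.035, 0.1145], [-0.08, 0.2, 0.4], 255],
  [[0.0489, 0.035, 0.1145], [-0.08, 0.5, 0.4], 255],
  [[0.0489, 0.035, 0.1145], [-0.08, 0.8, 0.1], 255],
  [[0.0489, 0.035, 0.1145], [-0.08, 0.9, 0], 255],
  [[0.0489, 0.035, 0.1145], [-0.08, 0.9, 0], 255],
])

```text
clock: 19.15
tool_pos: [0.5942, -0.1627, 0.2744]
eef_rot: [0.732, -0.337, -0.584, -0.093]
contact_force: [0.1, 0.6, -5.0]
opening: 0.248
```

>>> play_rows([
  [[0.0489, 0.035, 0.1145], [-0.08, 0.9, 0], 255],
  [[0.0489, 0.035, 0.1145], [-0.08, 0.9, 0], 255],
  [[0.0489, 0.035, 0.1145], [-0.08, 0.9, 0], 255],
  [[0.0489, 0.035, 0.1145], [-0.08, 0.9, 0], 255],
  [[0.0489, 0.035, 0.1145], [-0.08, 0.9, 0], 255],
])

```text
clock: 19.65
tool_pos: [0.5783, 0.0165, 0.2748]
eef_rot: [0.728, -0.052, -0.683, 0.018]
contact_force: [0.7, -0.2, -4.6]
opening: 0.249
```

>>> play_rows([
  [[0.0489, 0.035, 0.1145], [-0.08, 0.9, 0], 255],
  [[0.0489, 0.035, 0.1145], [-0.08, 0.9, 0], 255],
  [[0, 0, 0], [-0.08, 0.9, 0], 255],
  [[0, 0, 0], [-0.08, 0.8, 0], 255],
  [[0, 0, 0], [0, 0.6, 0], 255],
])

```text
clock: 20.15
tool_pos: [0.5657, 0.1814, 0.2742]
eef_rot: [0.705, 0.065, -0.703, 0.062]
contact_force: [0.8, -0.4, -4.1]
opening: 0.248
```

>>> play_rows([
  [[0, 0, 0], [0, 0.4, -0.5], 255],
  [[0, 0, 0], [0, 0.2, -0.8], 255],
  [[0, 0, 0], [0, 0, -0.8], 255],
  [[0, 0, 0], [0, 0, -0.5], 255],
  [[0, 0, 0], [0, 0, 0], 255],
])

```text
clock: 20.65
tool_pos: [0.5643, 0.2027, 0.1675]
eef_rot: [-0.704, -0.063, 0.705, -0.062]
contact_force: [0.1, 0.2, -4.0]
opening: 0.251
```

```bash
cat >> h.py <<'E'
def cg(s,M,z):
    x=np.array([0,0,-1.]);y=np.array([np.cos(np.radians(-79.8)),np.sin(np.radians(-79.8)),0]);T=np.stack([x,y,np.cross(x,y)],1)
    print("turn",R.from_matrix(T@M.T).as_rotvec().round(4),"shift",((np.array([.565,.2113,z])-s["tool_pos"])/.04).round(3))
E
python3 - <<'E'
from h import *
s,M=st();cg(s,M,.11)
E
```

```text
t 20.65 q [-0.73  0.82  0.58  1.73 -0.61  0.78 -1.25] p [0.5643 0.2027 0.1675] x [-0.002  0.001 -1.   ] y [ 0.176 -0.984 -0.002] F [ 0.1  0.2 -4. ] m [0.   0.28 0.02] op 0.251
turn [-0.0014 -0.0023  0.001 ] shift [ 0.018  0.216 -1.438]
```

>>> play_rows([
  [[-0.001, -0.002, 0.001], [0.018, 0.216, -0.4], 255],
  [[0, 0, 0], [0, 0, -0.4], 255],
  [[0, 0, 0], [0, 0, -0.4], 255],
  [[0, 0, 0], [0, 0, -0.25], 255],
  [[0, 0, 0], [0, 0, 0], 255],
])

```text
clock: 21.15
tool_pos: [0.5672, 0.2127, 0.1114]
eef_rot: [0.706, 0.064, -0.702, 0.062]
contact_force: [0.3, 0.3, -4.0]
opening: 0.245
```

>>> play_rows([
  [[0, 0, 0], [0, 0, 0], 255],
])

```text
clock: 21.25
tool_pos: [0.5683, 0.2125, 0.1128]
eef_rot: [0.707, 0.064, -0.701, 0.062]
contact_force: [0.3, 0.2, -4.2]
opening: 0.247
```

Run:
```python
from h import *
s,M=st();cg(s,M,.075)
shot("e1",{"side":(230,200,120,130,4),"top":(180,200,80,130,4)})
```

```text
t 21.25 q [-0.71  0.89  0.51  1.75 -0.67  0.67 -1.21] p [0.5683 0.2125 0.1128] x [ 0.008  0.004 -1.   ] y [ 0.177 -0.984 -0.002] F [ 0.3  0.2 -4.2] m [-0.07  0.14  0.  ] op 0.247
turn [-0.0035  0.0079 -0.0004] shift [-0.083 -0.031 -0.946]
(520, 800, 3)
```

View pics/e1.png

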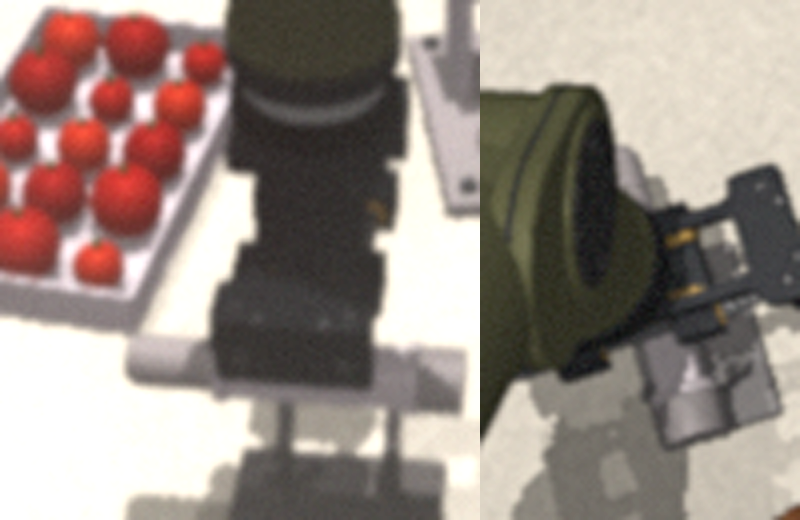

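The gauge is above the cradle in the same pose as at lift-off. I'll lower it with small corrections.

>>> play_rows([
  [[-0.003, 0.006, 0], [-0.07, -0.03, -0.3], 255],
  [[0, 0, 0], [0, 0, -0.3], 255],
  [[0, 0, 0], [0, 0, -0.25], 255],
  [[0, 0, 0], [0, 0, 0], 255],
  [[0, 0, 0], [0, 0, 0], 255],
])

```text
clock: 21.85
tool_pos: [0.5647, 0.211, 0.0777]
eef_rot: [-0.704, -0.063, 0.704, -0.063]
contact_force: [-0.0, 0.9, -3.9]
opening: 0.247
```

Run:
```python
from h import *
s,M=st();cg(s,M,.065)
```

```text
t 21.85 q [-0.69  0.94  0.47  1.77 -0.7   0.61 -1.19] p [0.5647 0.211  0.0777] x [-0. -0. -1.] y [ 0.177 -0.984  0.   ] F [-0.   0.9 -3.9] m [-0.06  0.19  0.01] op 0.247
turn [ 0.     -0.0002 -0.0003] shift [ 0.008  0.006 -0.317]
```

>>> play_rows([
  [[0, 0, 0], [0.008, 0.006, -0.12], 255],
  [[0, 0, 0], [0, 0, -0.1], 255],
  [[0, 0, 0], [0, 0, -0.08], 255],
  [[0, 0, 0], [0, 0, 0], 255],
])

```text
clock: 22.25
tool_pos: [0.5648, 0.2115, 0.0657]
eef_rot: [-0.704, -0.063, 0.704, -0.063]
contact_force: [0.0, -0.6, -4.2]
opening: 0.253
```

Run:
```python
from h import *
s,M=st();cg(s,M,.063)
```

```text
t 22.25 q [-0.68  0.95  0.46  1.77 -0.71  0.59 -1.18] p [0.5648 0.2115 0.0657] x [-0.  0. -1.] y [ 0.178 -0.984 -0.   ] F [ 0.  -0.6 -4.2] m [ 0.03  0.14 -0.01] op 0.253
turn [-0.0002 -0.0002 -0.0005] shift [ 0.005 -0.004 -0.068]
```

>>> play_rows([
  [[0, 0, 0], [0, 0, -0.03], 255],
  [[0, 0, 0], [0, 0, -0.03], 255],
  [[0, 0, 0], [0, 0, 0], 255],
])

```text
clock: 22.55
tool_pos: [0.5652, 0.2115, 0.0638]
eef_rot: [0.705, 0.063, -0.704, 0.063]
contact_force: [0.9, -0.4, -4.5]
opening: 0.251
```

>>> play_rows([
  [[0, 0, 0], [0, 0, -0.02], 255],
  [[0, 0, 0], [0, 0, 0], 255],
])

```text
clock: 22.75
tool_pos: [0.5652, 0.2115, 0.0635]
eef_rot: [0.705, 0.063, -0.704, 0.063]
contact_force: [-2.2, -0.9, 0.7]
opening: 0.251
```

The weight is on the saddles. I'll let go.

>>> play_rows([
  [[0, 0, 0], [0, 0, 0], 180],
  [[0, 0, 0], [0, 0, 0], 160],
  [[0, 0, 0], [0, 0, 0], 60],
  [[0, 0, 0], [0, 0, 0], 0],
  [[0, 0, 0], [0, 0, 0], 0],
], newtons=10)

```text
clock: 23.25
tool_pos: [0.5653, 0.2115, 0.063]
eef_rot: [0.705, 0.063, -0.704, 0.063]
contact_force: [0.2, -0.4, -0.2]
opening: 0.621
```

>>> play_rows([
  [[0, 0, 0], [0, 0, 0], 0],
  [[0, 0, 0], [0, 0, 0], 0],
  [[0, 0, 0], [0, 0, 0], 0],
  [[0, 0, 0], [0, 0, 0], 0],
  [[0, 0, 0], [0, 0, 0], 0],
])

```text
clock: 23.75
tool_pos: [0.5651, 0.2114, 0.063]
eef_rot: [0.704, 0.063, -0.704, 0.063]
contact_force: [-0.4, 0.6, -1.4]
opening: 1.0
```

Run:
```python
from h import *
s,M=st()
shot("e2",{"side":(230,200,120,130,4),"top":(180,200,80,130,4)})
```

```text
t 23.75 q [-0.68  0.96  0.45  1.77 -0.71  0.58 -1.17] p [0.5651 0.2114 0.063 ] x [ 0.001  0.    -1.   ] y [ 0.177 -0.984 -0.   ] F [-0.4  0.6 -1.4] m [ 0.    0.18 -0.03] op 1.0
(520, 800, 3)
```

View pics/e2.png

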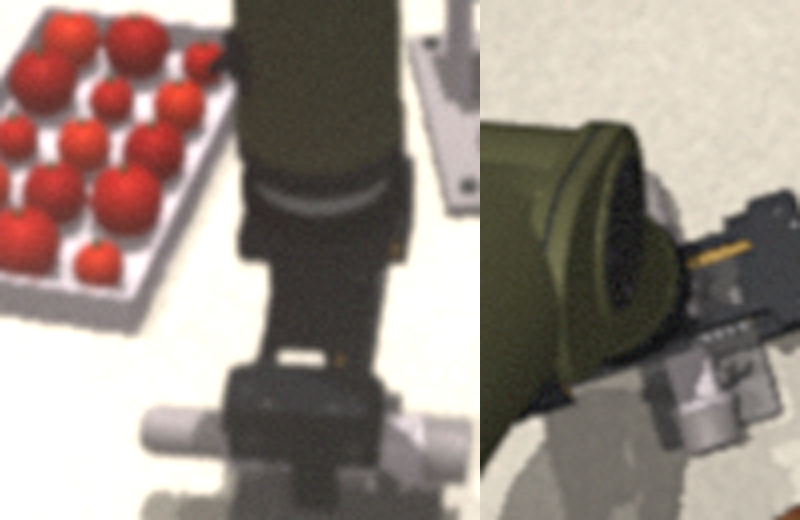

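The fingers are fully open around the gauge. I'll back straight up, then move aside toward the start for a clear view.

>>> play_rows([
  [[0, 0, 0], [0, 0, 0.3], 0],
  [[0, 0, 0], [0, 0, 0.6], 0],
  [[0, 0, 0], [0, 0, 0.8], 0],
  [[0, 0, 0], [0, 0, 0.9], 0],
  [[0, 0, 0], [0, 0, 0.9], 0],
])

```text
clock: 24.35
tool_pos: [0.565, 0.2112, 0.2051]
eef_rot: [0.705, 0.063, -0.704, 0.063]
contact_force: [1.5, 1.5, 0.4]
opening: 0.999
```

>>> play_rows([
  [[0, 0, 0.1], [-0.7, 0.7, 0.3], 0],
  [[0, 0, 0.1], [-0.7, 0.7, 0], 0],
  [[0, 0, 0.1], [-0.7, 0.7, 0], 0],
  [[0, 0, 0.1], [-0.7, 0.7, 0], 0],
  [[0, 0, 0.1], [-0.6, 0.6, 0], 0],
])

```text
clock: 24.85
tool_pos: [0.4274, 0.3489, 0.2159]
eef_rot: [0.667, 0.237, -0.666, 0.236]
contact_force: [0.6, 0.9, -0.7]
opening: 1.0
```

>>> play_rows([
  [[0, 0, 0.1], [-0.7, 0.7, 0], 0],
  [[0, 0, 0.1], [-0.7, 0.7, 0], 0],
  [[0, 0, 0.1], [-0.7, 0.7, 0], 0],
  [[0, 0, 0], [-0.4, 0.4, 0], 0],
  [[0, 0, 0], [0, 0, 0], 0],
])

```text
clock: 25.35
tool_pos: [0.3256, 0.4506, 0.2154]
eef_rot: [-0.623, -0.336, 0.623, -0.333]
contact_force: [0.1, 0.2, 0.1]
opening: 0.996
```

Run:
```python
from h import *
s,M=st()
D=shot("f1",{"side":(255,270,105,85,4),"top":(190,230,90,95,4)})
cv2.imwrite("pics/f_side.png",D["side"]["color"][:,:,::-1]);cv2.imwrite("pics/f_top.png",D["top"]["color"][:,:,::-1])
```

```text
t 25.35 q [-1.29  0.67  0.46  1.82 -0.42  0.75 -1.2 ] p [0.3256 0.4506 0.2154] x [-0.002  0.003 -1.   ] y [ 0.833 -0.553 -0.003] F [0.1 0.2 0.1] m [-0.09  0.12 -0.01] op 0.996
(380, 780, 3)
```

View pics/f1.png

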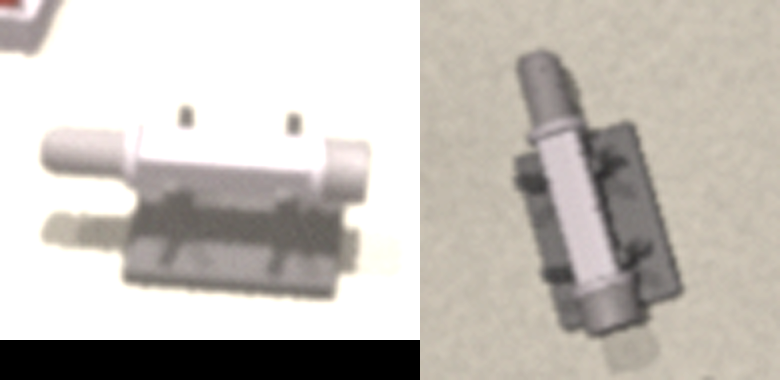

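View pics/f_side.png

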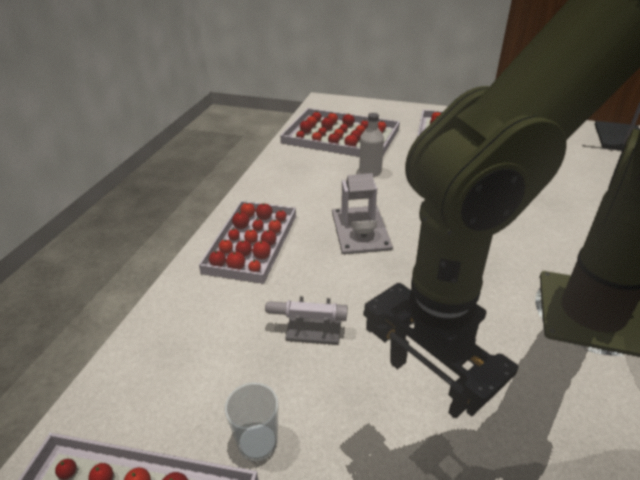

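View pics/f_top.png

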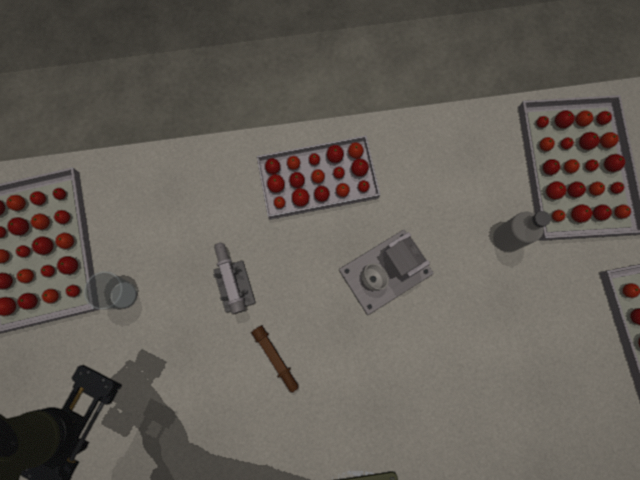

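The gauge lies level in both saddles: top view (220,246)–(238,312), side view (265–348, 310), the same as at the start. The beaker (255,420 side), the bottle (370,145 side) and the trays have not moved, and the arm is clear. I'll let the arm settle and hand in.

>>> play_rows([
  [[0, 0, 0], [0, 0, 0], 0],
  [[0, 0, 0], [0, 0, 0], 0],
  [[0, 0, 0], [0, 0, 0], 0],
])

```text
clock: 25.75
tool_pos: [0.3302, 0.4465, 0.2152]
eef_rot: [0.625, 0.332, -0.624, 0.332]
contact_force: [-0.1, -0.1, 0.2]
opening: 0.997
```

Run:
```python
from h import *
s,M=st();print(np.abs(s["qd"]).max());print(r.finish_job())
```

```text
t 25.75 q [-1.29  0.67  0.46  1.82 -0.42  0.75 -1.2 ] p [0.3302 0.4465 0.2152] x [ 0.001  0.    -1.   ] y [ 0.828 -0.56   0.   ] F [-0.1 -0.1  0.2] m [-0.02  0.15  0.01] op 0.997
0.007593611078422955
the job is handed in; nothing more can be done
None
```

The bore check was done in the order asked and handed in at 25.75 s; no verdict was reported.

- **Go end:** it slid in with no side force until a firm stop. Pushing from about 7 N to 19 N moved it no further, so I took this as the collar on the block. The collar itself was hidden from the camera. I then drew it out and turned the gauge round.
- **No-go end:** it was refused at the mouth. I pressed it for about 1 s at roughly 7 N, within about 0.05° of square. The two contact depths are consistent with each other.
- **Cradle:** the gauge was laid back the same way round as at the start and let go once its weight was on the saddles. The final pictures show it level in both saddles. The tray, beaker and bottle look unmoved, and the arm is clear.

Two checks disagreed:
- **Camera offset:** the two cameras differed by about 3 mm. I used a combined estimate, and contact confirmed it.
- **Fingertip height:** with the gripper open, the side view showed the fingertip about 8–15 px higher than I predicted, and I did not find out why. It caused no trouble in the grasp.

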